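Find the parts case that rattles and hold it out

ROBOT

A 6-joint arm with a two-finger parallel gripper is mounted at the origin on the work surface. World frame = base frame: x ahead of the robot, y to its left, z up, the work surface at z = 0. Lengths are in m, angles in rad, forces in N, time in s.
With the tool pointing down it reaches from about 0.4 to 0.925 m from the base axis. Payload 3.4 kg.
Tool frame: the origin (TCP) lies midway between the tips of the shut fingers; the grasp point (between the pads) lies 19 mm behind it (arm.grip_depth is the distance from the TCP to the grasp point, in m); z points along the fingers, x is the direction in which the jaws open and shut, and the axes are right-handed (so a half turn about z gives the same grasp; the last joint's range is limited). The gripper opens to 85 mm and grips with 20 to 120 N. Pads are 22 mm wide; open, the fingers measure 114 mm over their backs; the gripper's body (76 mm by 85 mm) begins 54 mm behind the grasp point. The pads swing forward as they close: fully open they stand 13 mm farther back than shut.
Start: joints at [-1.369, 0.307, 1.506, -0, 1.328, -0.073], TCP at [0.157, -0.553, 0.195] pointing down, gripper open.
Joint ranges: [-3.12, 3.12], [-1.05, 2.28], [0.14, 2.33], [-1.42, 4.57], [0.1, 2.73], [-2.68, 2.68]. Speed limits (rad/s): [2.57, 2.57, 3.14, 3.14, 3.14, 3.14].

INTERFACE

Orientations are given as [roll, pitch, yaw] about the fixed x, y, z axes, in that order (R = Rz(yaw) Ry(pitch) Rx(roll)).
In Python, from cell import arm gives the robot as it stands.
- The arm moves only by the shell command python3 -m crank 'ROWS' [OPENING]. ROWS is JSON, a list of rows, each an object of numbers: "dx", "dy", "dz": the shift along the tool's x, y, z in m; "yaw": the turn about the tool's z in degrees. In form: [{"dx": .., "dy": .., "dz": .., "yaw": ..}, ...]. A call has 1 to 20 rows; each row is the pose to reach, as a shift and turn from the pose commanded when the call began, along the tool's axes at that moment; what a row does not reach only later rows make up. A row lasts 1/12 s, in which the tool goes at most 41.7 mm and 7.16 degrees, less where a joint would pass 70% of its speed; a pose out of reach is approached as far as the arm can. A call with a gripper value outside its range is refused whole. OPENING is the finger opening in m, from 0 to 0.0854, set as the call begins (- or left out, the last holds). The fingers move at their own pace and stop on an object; the grip force is fixed at half the most. Time passes only in rows, so rows that repeat a pose let the fingers close. It gives the time, the measured TCP pose, the force and the opening at its end, in the units of the state.
- arm.get_state(): the state, without advancing time (a new reading comes with each control period).
- arm.read_camera(name): name is "scene" or "top" or "wrist"; returns the picture (384x512x3 uint8, red, green, blue); there is no depth.
- arm.camera_info(name): a dict with "fx", "fy", "cx", "cy" (pixels), "pose" (4x4, takes a point from camera to world coordinates). Camera axes: x right, y down, z forward; pixel columns grow to the right and rows downward; lengths in m; the calibration is good to about 2 mm. A picture is of the moment at which its call begins: read the wrist's pose just before it. camera_info takes no time and is no camera call; for the wrist camera it gives the pose at the moment of the call.
- arm.sign_off(): hands the job in, once; it reports no verdict.
The state is a dict: "clock": time; "joint_positions": joint angles; "joint_vel": joint speeds; "effort": joint torques, N m; "position": TCP position; "tool_rot": TCP orientation; "ft_force": force on the tool from outside, world axes, zero at the start; "torque": the same for the moment, N m; "width": finger opening in m.
Only numpy, scipy, OpenCV 4.12 (cv2) and the standard library are available. Lean on these libraries where they do the work, as an engineer would, in place of code of your own. Each camera call takes 0.05 s, during which the arm holds its last target.

TASK

Each of the three sealed parts cases on the turntable holds a robot's steel caster ball, and in one of them the ball has come out of its nest: find out which by lifting them off and shaking them. Stand the two silent cases in the tray, flat and lid up, without dropping them, then hold the rattling one out over the clipboard, level and roughly 20 cm above it for the student to take, and finish still holding it. Leave everything else where it stands.

Things in the scene. Friction and masses are not known exactly. Their poses are not given: they have to be found in the camera images.
- case_a: sealed grey plastic case, 84 mm long (x), 58 wide (y), 46 high (z, lid up), origin at the centre of its underside; looks just like the other two; 240 to 330 g. Smooth rigid sides: grip across the 58 mm with about 40 N. Holds a 34 mm, 160 g steel ball, either bedded tight in the middle or loose in an empty 76 x 50 x 38 mm inside, where it rolls and knocks, 42 mm end to end, when tipped or shaken
- case_b: sealed grey plastic case, 84 mm long (x), 58 wide (y), 46 high (z, lid up), origin at the centre of its underside; looks just like the other two; 240 to 330 g. Smooth rigid sides: grip across the 58 mm with about 40 N. Holds a 34 mm, 160 g steel ball, either bedded tight in the middle or loose in an empty 76 x 50 x 38 mm inside, where it rolls and knocks, 42 mm end to end, when tipped or shaken
- case_c: sealed grey plastic case, 84 mm long (x), 58 wide (y), 46 high (z, lid up), origin at the centre of its underside; looks just like the other two; 240 to 330 g. Smooth rigid sides: grip across the 58 mm with about 40 N. Holds a 34 mm, 160 g steel ball, either bedded tight in the middle or loose in an empty 76 x 50 x 38 mm inside, where it rolls and knocks, 42 mm end to end, when tipped or shaken
- turntable: base of a lazy-susan turntable, 36 mm high in all, with a white disc of 300 mm diameter and 14 mm thickness on it that spins freely at a light touch and carries the cases round with it; origin at the table surface on the spin axis; the cases stand on the disc's flat top, 36 mm above the table. The disc has no rim
- tray: shallow moulded tray fixed on the table, 290 mm (its x) by 210 mm (its y) outside, walls 5 mm thick and 20 mm high; origin at the table surface under its centre; inner floor 4 mm above the table, 280 x 200 mm. A small vial stands in its corner at x = +115 mm, y = +75 mm
- clipboard: small wooden clipboard with a check sheet, 150 mm (its x) by 110 mm (its y), fixed on the table at the place across from the robot, 3 mm thick, its metal clip 13 mm high at the end towards the robot (-x); origin at the table surface under its centre
- vial: small glass screw-cap vial, 24 mm diameter, 52 mm high, standing in a corner of the tray; origin at the centre of its foot. Leave alone
- dropper: small brown dropper bottle, 28 mm diameter, 60 mm high, standing on the turntable's disc among the cases; origin at the centre of its foot. It may ride round with the disc but must stay standing on it
- wheel: rubber-tyred robot wheel lying flat between turntable and tray, 64 mm diameter, 26 mm high; origin at the centre of its underside. Leave alone
- glue_stick: white glue stick standing between turntable and tray, 27 mm diameter, 94 mm high; origin at the centre of its foot. Leave alone
Mind the look-alikes: they are no part of the job. Of the things that look like the clipboard, the larger one is meant.

How it is judged:
By the outcome, as a careful person would: the job done as asked, in the order asked, and still so for the second after the job is handed in, while the arm keeps its last pose, push and grip.
It also fails if it takes over 72 s, if anything falls off the work surface, if the arm or the gripper's body presses on something with over 40 N, if the wrist force passes 120 N, or if a joint passes its speed limit or range.

## Working session

There is one attempt and no reset: what is moved stays moved. The work goes in short steps, Python scripts to look and compute and a shell command to move; the robot and the scene stay as the last step left them, time stands still between calls to the robot, and variables do not carry over. Pictures are saved under pics/ and viewed, and the job is handed in when it is done.

```bash
ls; mkdir -p pics; cat > h.py <<'E'
import numpy as np,cv2
from cell import arm
def snap(n,f,crop=None,s=1):
    im=arm.read_camera(n)[:,:,::-1].copy()
    cv2.imwrite(f'pics/{f}_raw.png',im)
    if crop: x0,y0,x1,y1=crop; im=im[y0:y1,x0:x1]
    if s!=1: im=cv2.resize(im,None,fx=s,fy=s,interpolation=cv2.INTER_CUBIC)
    cv2.imwrite(f'pics/{f}.png',im)
def p2w(info,u,v,z):
    P=np.array(info['pose']);d=P[:3,:3]@np.array([(u-info['cx'])/info['fx'],(v-info['cy'])/info['fy'],1])
    o=P[:3,3];return o+d*(z-o[2])/d[2]
def w2p(info,X):
    P=np.array(info['pose']);c=P[:3,:3].T@(np.array(X)-P[:3,3]);return info['fx']*c[0]/c[2]+info['cx'],info['fy']*c[1]/c[2]+info['cy']
E
python3 - <<'E'
from h import *
print(arm.get_state())
for n in('scene','top'):
    i=arm.camera_info(n);print(n,i); snap(n,n+'0',s=1.5)
snap('wrist','wrist0')
E
```

```text
pics
{'clock': 0.0, 'joint_positions': array([-1.36848033e+00,  3.07605981e-01,  1.50768288e+00,  2.93308157e-05,
        1.32840642e+00, -7.35046420e-02]), 'joint_vel': array([ 0.00032096, -0.00016866, -0.00022963, -0.00116895,  0.00039444,
        0.00160371]), 'effort': array([ 5.53018926e-04, -4.57550919e+01, -2.51917845e+01,  1.31889847e-04,
        1.33141931e-02,  9.26813954e-06]), 'position': array([ 0.15642143, -0.55250419,  0.19415866]), 'tool_rot': array([-3.14140986e+00,  2.09485949e-03, -1.29498257e+00]), 'ft_force': array([-0.81823278,  0.73578299,  0.54897339]), 'torque': array([-0.00869505,  0.00053711,  0.02607744]), 'width': 0.08513938970486232}
scene {'fx': 371.69014872510627, 'fy': 371.69014872510627, 'cx': 256.99933494398397, 'cy': 190.93996667834625, 'pose': array([[ 0.26132324,  0.54273395, -0.79821678,  1.34455422],
       [ 0.96524017, -0.15091294,  0.2133933 , -0.17366741],
       [-0.00464546, -0.82623553, -0.56330567,  0.56688112],
       [ 0.        ,  0.        ,  0.        ,  1.        ]])}
top {'fx': 482.6664668270854, 'fy': 482.6664668270854, 'cx': 255.08279008876025, 'cy': 190.21002581729715, 'pose': array([[ 2.78284316e-02, -9.80251662e-01,  1.95786252e-01,
         3.73373151e-01],
       [-9.99590911e-01, -2.85824656e-02, -1.02643603e-03,
         2.58697703e-02],
       [ 6.60221945e-03, -1.95677594e-01, -9.80646057e-01,
         1.42000638e+00],
       [ 0.00000000e+00,  0.00000000e+00,  0.00000000e+00,
         1.00000000e+00]])}
```

View pics/top0.png

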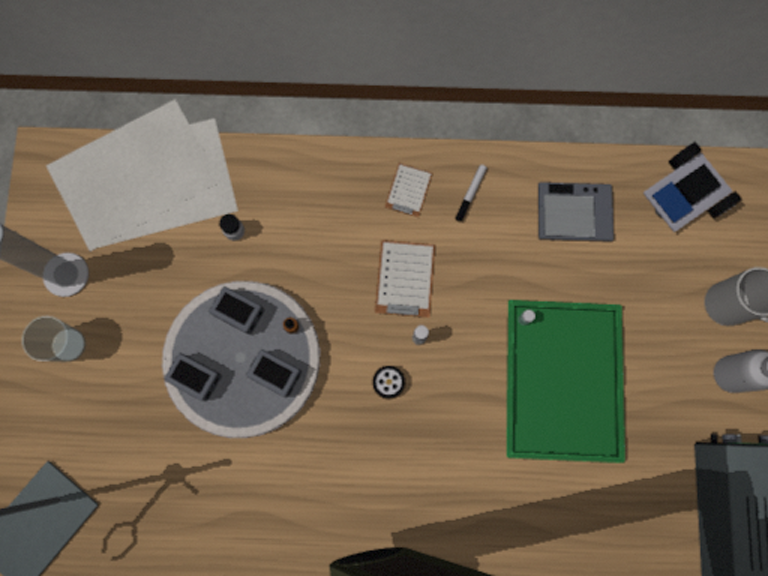

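View pics/scene0.png

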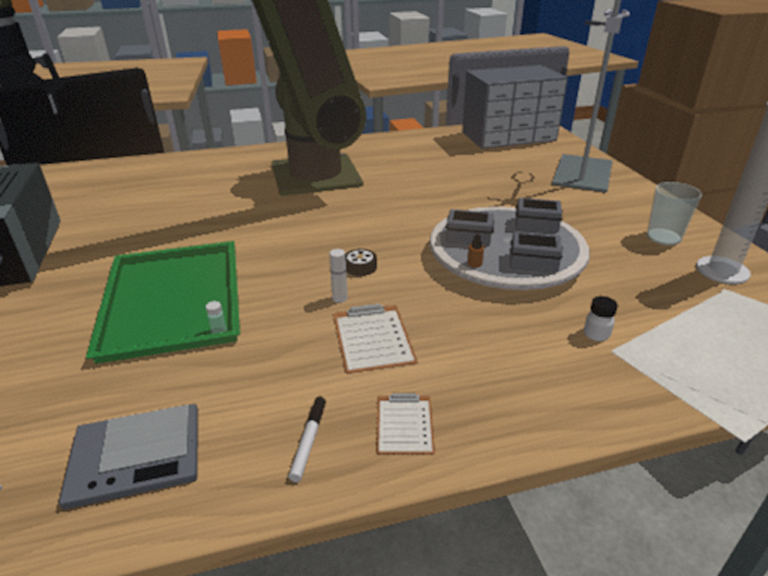

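View pics/wrist0.png

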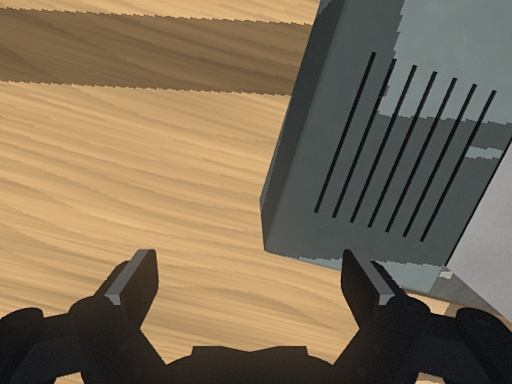

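The top view has three look-alike cases on the turntable, all of them candidates, at about (236,310), (193,376) and (273,372). There are two clipboards: the larger at (405,278) and a smaller decoy at (409,189). The larger one is meant. I'll check both groups in close crops.

```bash
python3 - <<'E'
from h import *
im=cv2.imread('pics/top0_raw.png')
a=im[180:300,100:220];cv2.imwrite('pics/tt.png',cv2.resize(a,None,fx=5,fy=5,interpolation=cv2.INTER_CUBIC))
a=im[100:220,240:360];cv2.imwrite('pics/cb.png',cv2.resize(a,None,fx=5,fy=5,interpolation=cv2.INTER_CUBIC))
a=im[190:315,330:425];cv2.imwrite('pics/tr.png',cv2.resize(a,None,fx=4,fy=4,interpolation=cv2.INTER_CUBIC))
E
```

```text
(no output)
```

View pics/tt.png

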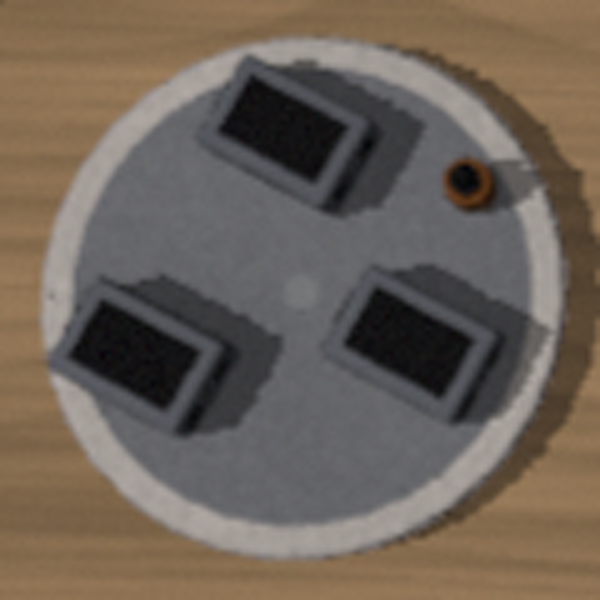

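View pics/cb.png

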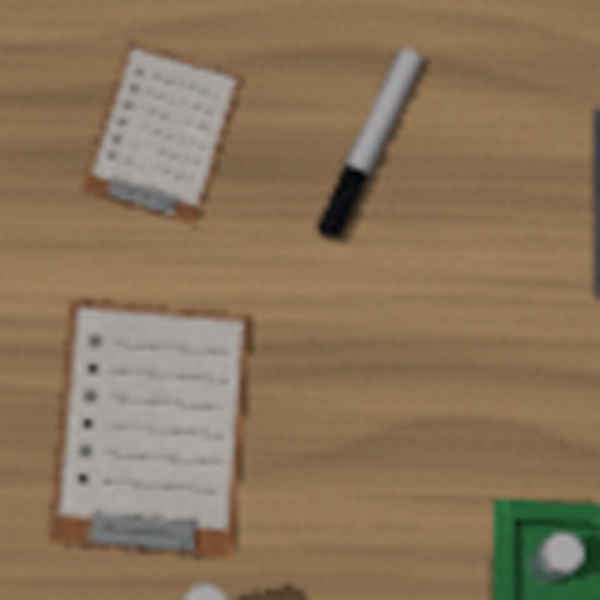

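View pics/tr.png

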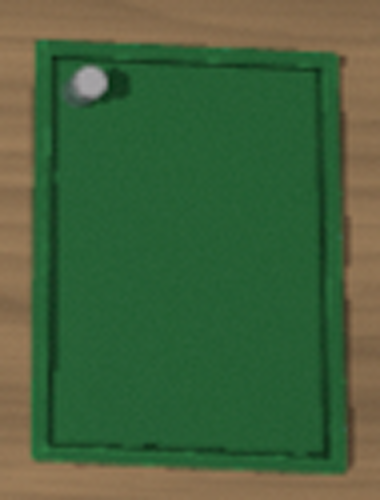

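```bash
cat >> h.py <<'E'
def rect(info,pts,z):
    W=np.array([p2w(info,u,v,z)[:2] for u,v in pts]); r=cv2.minAreaRect(W.astype(np.float32)*1000)
    c=W.mean(0); l=((W[1]-W[0])+(W[2]-W[3]))/2; s=((W[3]-W[0])+(W[2]-W[1]))/2
    return c.round(4),'L',np.linalg.norm(l).round(4),np.degrees(np.arctan2(l[1],l[0])).round(1),'S',np.linalg.norm(s).round(4),np.degrees(np.arctan2(s[1],s[0])).round(1)
E
python3 - <<'E'
from h import *
i=arm.camera_info('top')
C={'1':[(248,58),(370,125),(325,207),(203,138)],'2':[(100,278),(222,345),(178,435),(50,355)],'3':[(375,268),(495,335),(450,420),(325,345)]}
for k,v in C.items(): print(k,rect(i,[(100+x/5,180+y/5) for x,y in v],.082))
print('axis',p2w(i,100+300/5,180+292/5,.036),[p2w(i,100+x/5,180+y/5,.036).round(3) for x,y in((42,290),(565,290),(305,38),(300,557))])
print('drop',p2w(i,100+468/5,180+182/5,.096))
print('tray',rect(i,[(330+x/4,190+y/4) for x,y in((37,40),(33,460),(348,470),(342,55))],.02))
print('vial',p2w(i,330+91/4,190+82/4,.052))
print('clip',rect(i,[(240+x/5,100+y/5) for x,y in((50,540),(75,300),(250,317),(235,555))],.003))
print('glue',p2w(i,421/1.5,330/1.5,.094),'wheel',p2w(i,389/1.5,382/1.5,.026))
E
```

```text
1 (array([0.5864, 0.2973]), 'L', np.float64(0.0798), np.float64(-117.3), 'S', np.float64(0.0516), np.float64(154.7))
2 (array([0.4608, 0.3709]), 'L', np.float64(0.0814), np.float64(-118.0), 'S', np.float64(0.0514), np.float64(154.4))
3 (array([0.4712, 0.2207]), 'L', np.float64(0.0789), np.float64(-118.0), 'S', np.float64(0.051), np.float64(152.4))
axis [0.50111394 0.29263447 0.036     ] [array([0.498, 0.44 , 0.036]), array([0.507, 0.141, 0.036]), array([0.649, 0.3  , 0.036]), array([0.353, 0.283, 0.036])]
drop [0.55894398 0.19235676 0.096     ]
tray (array([ 0.4785, -0.3341]), 'L', np.float64(0.2998), np.float64(178.9), 'S', np.float64(0.2238), np.float64(-90.7))
vial [ 0.59530799 -0.25741081  0.052     ]
clip (array([ 0.6725, -0.0215]), 'L', np.float64(0.1471), np.float64(-3.4), 'S', np.float64(0.1084), np.float64(-93.5))
glue [ 0.55611226 -0.04865548  0.094     ] wheel [0.46355292 0.00697386 0.026     ]
```

```bash
cat >> h.py <<'E'
def go(x,y,z,yawdeg,frm=None):
    """rows values to get from measured pose to target (tool down)"""
    if frm is None:
        s=arm.get_state();p=s['position'];yw=s['tool_rot'][2]
    else: p=np.array(frm[:3]);yw=np.radians(frm[3])
    d=np.array([x,y,z])-p
    tx=np.array([np.cos(yw),np.sin(yw),0]);ty=np.array([np.sin(yw),-np.cos(yw),0])
    t=-(yawdeg-np.degrees(yw))
    t=(t+180)%360-180
    n=max(np.linalg.norm(d)/.0417,abs(t)/7.16)
    print(f"dx {d@tx:.4f} dy {d@ty:.4f} dz {-d[2]:.4f} yaw {t:.1f} rows {n:.1f}")
def st():
    s=arm.get_state();print('t',round(s['clock'],2),'p',s['position'].round(4),'rpy',np.degrees(s['tool_rot']).round(2),'F',s['ft_force'].round(2),'T',s['torque'].round(4),'w',round(s['width'],4))
E
python3 -c "
from h import *
go(.5,-.25,.24,-51)
go(.471,.221,.20,-28,(.5,-.25,.24,-51))
"
```

```text
dx -0.1977 dy -0.4130 dz -0.0456 yaw -23.2 rows 11.0
dx -0.3843 dy -0.2739 dz 0.0400 yaw -23.0 rows 11.4
```

```bash
python3 -m crank '[{"dx":-0.198,"dy":-0.413,"dz":-0.046,"yaw":-23},{"dx":-0.198,"dy":-0.413,"dz":-0.046,"yaw":-23},{"dx":-0.198,"dy":-0.413,"dz":-0.046,"yaw":-23},{"dx":-0.198,"dy":-0.413,"dz":-0.046,"yaw":-23},{"dx":-0.198,"dy":-0.413,"dz":-0.046,"yaw":-23},{"dx":-0.198,"dy":-0.413,"dz":-0.046,"yaw":-23},{"dx":-0.198,"dy":-0.413,"dz":-0.046,"yaw":-23},{"dx":-0.198,"dy":-0.413,"dz":-0.046,"yaw":-23},{"dx":-0.198,"dy":-0.413,"dz":-0.046,"yaw":-23},{"dx":-0.198,"dy":-0.413,"dz":-0.046,"yaw":-23},{"dx":-0.198,"dy":-0.413,"dz":-0.046,"yaw":-23},{"dx":-0.198,"dy":-0.413,"dz":-0.046,"yaw":-23}]' 0.0854; python3 -c "
from h import *
st();go(.471,.221,.20,-28)"
```

```text
clock: 1.15
position: [0.5056, -0.2454, 0.2417]
tool_rot: [-3.136, -0.001, -0.888]
ft_force: [0.1, -0.6, 0.5]
width: 0.0856
t 1.15 p [ 0.5056 -0.2454  0.2417] rpy [-1.7971e+02 -7.0000e-02 -5.0850e+01] F [ 0.11 -0.6   0.51] T [-0.0549  0.0081 -0.0091] w 0.0856
dx -0.3835 dy -0.2676 dz 0.0417 yaw -22.9 rows 11.3
```

```bash
python3 -m crank '[{"dx":-0.384,"dy":-0.274,"dz":0.04,"yaw":-23},{"dx":-0.384,"dy":-0.274,"dz":0.04,"yaw":-23},{"dx":-0.384,"dy":-0.274,"dz":0.04,"yaw":-23},{"dx":-0.384,"dy":-0.274,"dz":0.04,"yaw":-23},{"dx":-0.384,"dy":-0.274,"dz":0.04,"yaw":-23},{"dx":-0.384,"dy":-0.274,"dz":0.04,"yaw":-23},{"dx":-0.384,"dy":-0.274,"dz":0.04,"yaw":-23},{"dx":-0.384,"dy":-0.274,"dz":0.04,"yaw":-23},{"dx":-0.384,"dy":-0.274,"dz":0.04,"yaw":-23},{"dx":-0.384,"dy":-0.274,"dz":0.04,"yaw":-23},{"dx":-0.384,"dy":-0.274,"dz":0.04,"yaw":-23},{"dx":-0.384,"dy":-0.274,"dz":0.04,"yaw":-23},{"dx":-0.384,"dy":-0.274,"dz":0.04,"yaw":-23},{"dx":-0.384,"dy":-0.274,"dz":0.04,"yaw":-23},{"dx":-0.384,"dy":-0.274,"dz":0.04,"yaw":-23}]'; python3 -c "
from h import *
st();i=arm.camera_info('wrist');np.save('wi.npy',i,allow_pickle=True);snap('wrist','w1',s=1.5);print(i['pose'].round(3),i['fx']);print(w2p(i,(.471,.221,.082)))"
```

```text
clock: 2.4
position: [0.4727, 0.2196, 0.2009]
tool_rot: [3.14, -0.0, -0.492]
ft_force: [0.7, -0.0, -0.1]
width: 0.0851
t 2.4 p [0.4727 0.2196 0.2009] rpy [179.93  -0.   -28.2 ] F [ 0.73 -0.   -0.08] T [ 0.002  -0.0217  0.0805] w 0.0851
[[ 0.881 -0.452 -0.138  0.508]
 [-0.473 -0.843 -0.259  0.286]
 [ 0.     0.293 -0.956  0.38 ]
 [ 0.     0.     0.     1.   ]] 313.95806772774773
(np.float64(246.8747078285013), np.float64(178.27166147326312))
```

View pics/w1.png

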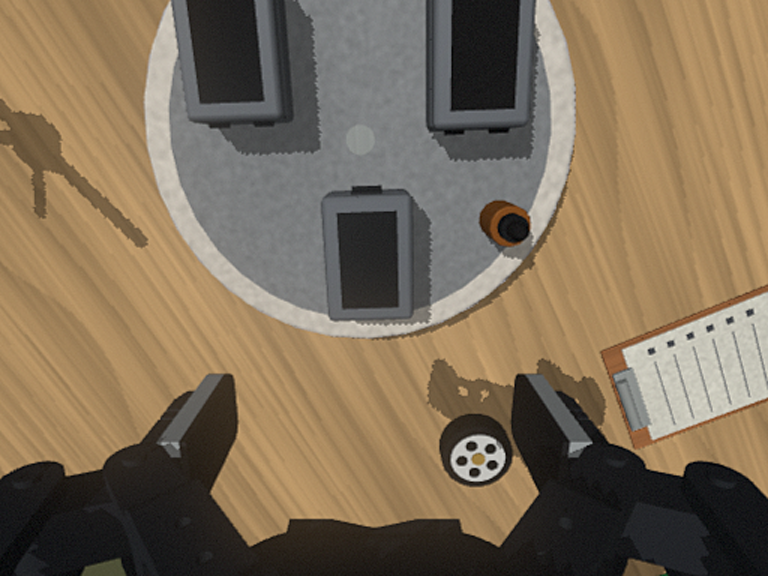

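```bash
python3 - <<'E'
from h import *
i=np.load('wi.npy',allow_pickle=True).item()
f=lambda L:[(x/1.5,y/1.5) for x,y in L]
print('3',rect(i,f([(327,319),(322,197),(411,194),(412,318)]),.080))
print('ax',p2w(i,360/1.5,139/1.5,.036))
print('1bot',[p2w(i,x/1.5,y/1.5,.08).round(4) for x,y in((433,128),(528,128))],'2bot',[p2w(i,x/1.5,y/1.5,.08).round(4) for x,y in((192,122),(283,118))])
E
```

```text
3 (array([0.472, 0.226]), 'L', np.float64(0.0823), np.float64(63.0), 'S', np.float64(0.0568), np.float64(-26.9))
ax [0.50257361 0.295348   0.036     ]
1bot [array([0.5451, 0.2789, 0.08  ]), array([0.5956, 0.2518, 0.08  ])] 2bot [array([0.419 , 0.3504, 0.08  ]), array([0.4684, 0.3265, 0.08  ])]
```

```bash
python3 -m crank '[{"dx":-0.002,"dy":-0.0045,"dz":0.04,"yaw":-0.7},{"dx":-0.002,"dy":-0.0045,"dz":0.08,"yaw":-0.7},{"dx":-0.002,"dy":-0.0045,"dz":0.11,"yaw":-0.7},{"dx":-0.002,"dy":-0.0045,"dz":0.13,"yaw":-0.7},{"dx":-0.002,"dy":-0.0045,"dz":0.145,"yaw":-0.7},{"dx":-0.002,"dy":-0.0045,"dz":0.155,"yaw":-0.7},{"dx":-0.002,"dy":-0.0045,"dz":0.155,"yaw":-0.7},{"dx":-0.002,"dy":-0.0045,"dz":0.155,"yaw":-0.7}]'; python3 -c "
from h import *
st();snap('wrist','w2',s=1.5)"
```

```text
clock: 3.12
position: [0.4737, 0.2246, 0.0462]
tool_rot: [3.141, 0.0, -0.481]
ft_force: [0.7, 0.6, 1.1]
width: 0.0854
t 3.12 p [0.4737 0.2246 0.0462] rpy [ 1.7998e+02  1.0000e-02 -2.7590e+01] F [0.69 0.64 1.08] T [ 0.0548  0.0136 -0.0267] w 0.0854
```

View pics/w2.png

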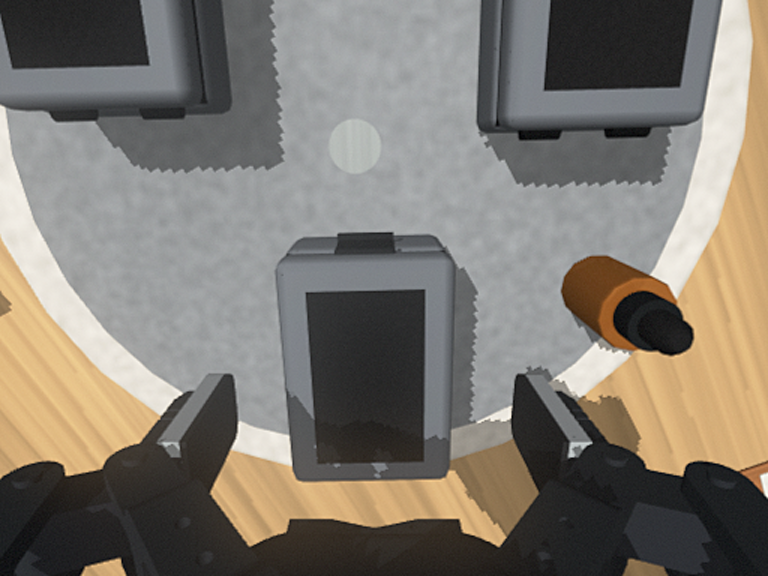

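```bash
python3 -m crank '[{"dx":-0.001},{"dx":-0.001},{"dx":-0.001},{"dx":-0.001},{"dx":-0.001},{"dx":-0.001},{"dx":-0.001},{"dx":-0.001}]' 0.04; python3 -c "
from h import *
st()"; python3 -m crank '[{"dx":-0.001,"dz":-0.01},{"dx":-0.001,"dz":-0.03},{"dx":-0.001,"dz":-0.06},{"dx":-0.001,"dz":-0.09},{"dx":-0.001,"dz":-0.12},{"dx":-0.001,"dz":-0.15},{"dx":-0.001,"dz":-0.165},{"dx":-0.001,"dz":-0.17},{"dx":-0.001,"dz":-0.17},{"dx":-0.001,"dz":-0.17},{"dx":-0.001,"dz":-0.17}]';  python3 -c "
from h import *
st();snap('wrist','w3',s=1.5)"
```

```text
t 3.17 p [0.4743 0.2251 0.0469] rpy [-1.7994e+02 -6.0000e-02 -2.7570e+01] F [ 0.57  0.12 -0.23] T [-0.0151  0.0293 -0.0583] w 0.0853
t 3.17 p [0.4743 0.2251 0.0469] rpy [-1.7994e+02 -6.0000e-02 -2.7570e+01] F [ 0.57  0.12 -0.23] T [-0.0151  0.0293 -0.0583] w 0.0853schema error: expected keys dx, dy, dz, yaw
schema error: expected keys dx, dy, dz, yaw
```

View pics/w3.png

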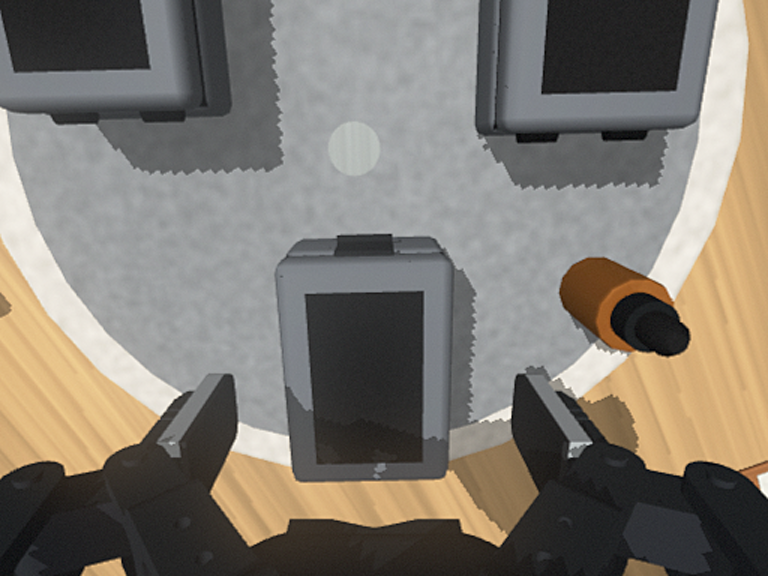

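All four keys are required in each row.

```bash
python3 -m crank '[{"dx":-0.002,"dy":0,"dz":0.002,"yaw":0},{"dx":-0.002,"dy":0,"dz":0.002,"yaw":0},{"dx":-0.002,"dy":0,"dz":0.002,"yaw":0},{"dx":-0.002,"dy":0,"dz":0.002,"yaw":0},{"dx":-0.002,"dy":0,"dz":0.002,"yaw":0},{"dx":-0.002,"dy":0,"dz":0.002,"yaw":0},{"dx":-0.002,"dy":0,"dz":0.002,"yaw":0},{"dx":-0.002,"dy":0,"dz":0.002,"yaw":0}]' 0.04; python3 -c "
from h import *
st()"
```

```text
clock: 3.88
position: [0.4716, 0.2266, 0.0443]
tool_rot: [-3.141, -0.0, -0.48]
ft_force: [-0.5, -0.4, 2.8]
width: 0.0402
t 3.88 p [0.4716 0.2266 0.0443] rpy [-1.7998e+02 -1.0000e-02 -2.7490e+01] F [-0.5  -0.36  2.81] T [-0.0074  0.1545  0.0121] w 0.0402
```

```bash
python3 -c "
from h import *
snap('wrist','w4',s=1.5);st()"
```

```text
t 3.93 p [0.4716 0.2266 0.0443] rpy [-1.7998e+02 -1.0000e-02 -2.7490e+01] F [ 0.18 -0.27  3.15] T [0.0588 0.1441 0.0005] w 0.0397
```

View pics/w4.png

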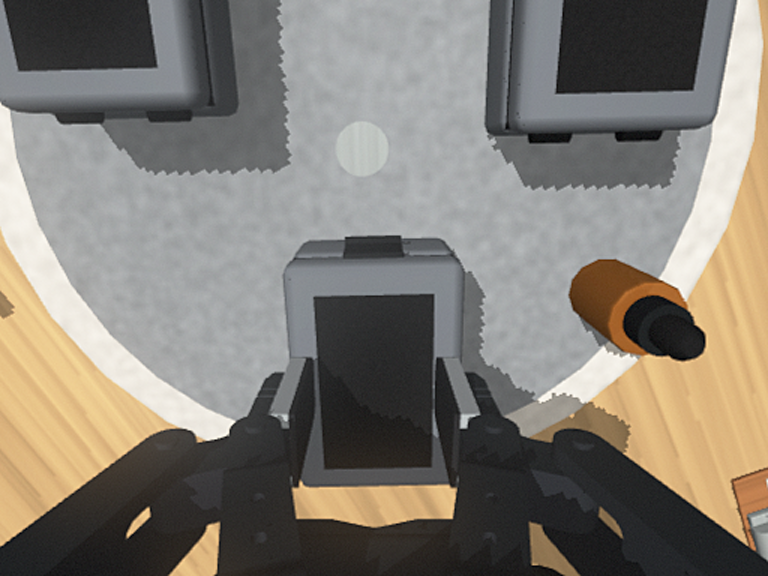

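```bash
python3 -c "
from h import *
i=arm.camera_info('wrist');s=arm.get_state();p=s['position']
yw=s['tool_rot'][2];tx=np.array([np.cos(yw),np.sin(yw),0]);ty=np.array([np.sin(yw),-np.cos(yw),0])
for h in (0,.01,.019,.03,.05,.07):
  print(h,[(np.array(w2p(i,p+[0,0,h]+a*tx))*1.5).round() for a in(-.029,-.02,0,.02,.029)])
print('tt axis',(np.array(w2p(i,(.5015,.294,.036)))*1.5).round())
for a,b in((.029,.042),(-.029,.042),(.029,-.042),(-.029,-.042)): print('lid',(np.array(w2p(i,np.array([.472,.226,.082])+a*tx+b*ty))*1.5).round())
snap('scene','s1',crop=(250,100,450,220),s=4)
"
```

```text
0 [array([303., 339.]), array([325., 339.]), array([374., 339.]), array([422., 339.]), array([444., 339.])]
0.01 [array([300., 349.]), array([323., 349.]), array([374., 349.]), array([425., 349.]), array([448., 349.])]
0.019 [array([296., 359.]), array([320., 359.]), array([374., 359.]), array([427., 359.]), array([451., 359.])]
0.03 [array([291., 372.]), array([317., 372.]), array([374., 372.]), array([431., 372.]), array([456., 372.])]
0.05 [array([280., 402.]), array([309., 402.]), array([374., 402.]), array([438., 402.]), array([467., 402.])]
0.07 [array([266., 440.]), array([300., 440.]), array([374., 440.]), array([448., 440.]), array([481., 440.])]
tt axis [362. 153.]
lid [456. 488.]
lid [295. 488.]
lid [469. 262.]
lid [282. 262.]
```

View pics/s1.png

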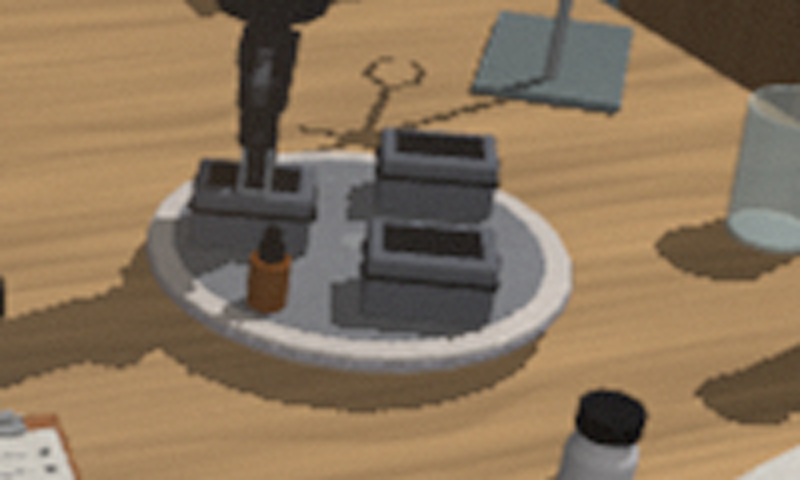

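```bash
python3 -c "
from h import *
i=arm.camera_info('scene');s=arm.get_state();p=s['position']
f=lambda X:((np.array(w2p(i,X))-[250,100])*4).round()
yw=s['tool_rot'][2];tx=np.array([np.cos(yw),np.sin(yw),0]);ty=np.array([np.sin(yw),-np.cos(yw),0])
for h in (0,.01,.02,.04,.06,.1): print(h,f(p+[0,0,h]),f(p+[0,0,h]+.02*tx))
for z in(.036,.082):
 for a,b in((.029,.042),(-.029,.042),(.029,-.042),(-.029,-.042)): print('case',z,f(np.array([.472,.226,z])+a*tx+b*ty))
st()
"
```

```text
0 [250. 222.] [247. 236.]
0.01 [251. 210.] [248. 223.]
0.02 [252. 198.] [250. 211.]
0.04 [254. 173.] [252. 185.]
0.06 [257. 147.] [254. 160.]
0.1 [262.  94.] [259. 106.]
case 0.036 [186. 246.]
case 0.036 [196. 208.]
case 0.036 [304. 258.]
case 0.036 [309. 220.]
case 0.082 [189. 189.]
case 0.082 [199. 153.]
case 0.082 [311. 201.]
case 0.082 [316. 163.]
t 3.98 p [0.4717 0.2266 0.0443] rpy [-1.7998e+02 -1.0000e-02 -2.7490e+01] F [ 0.07 -0.21  2.91] T [0.0206 0.0902 0.0963] w 0.0403
```

The grip missed: the fingers shut to 40 mm in the air, just above the lid. Both the wrist and scene views put the real fingertips about 40 mm behind the reported TCP, so I'll check the stated grip depth.

```bash
python3 -c "
from h import *
print([a for a in dir(arm) if a[0]!='_'],arm.grip_depth)
print(arm.get_state()['joint_positions'].round(3))
i=arm.camera_info('top');s=arm.get_state();p=s['position'];print([np.array(w2p(i,p+[0,0,h])).round(1) for h in (0,.04,.1)])
snap('top','t1',crop=(100,180,220,300),s=5)
"
```

```text
['PlanningError', 'camera_info', 'get_state', 'grip_depth', 'read_camera', 'sign_off'] 0.0187
[0.367 0.4   1.809 0.    0.932 0.847]
[array([182. , 249.2]), array([180. , 248.1]), array([176.7, 246.3])]
```

View pics/t1.png

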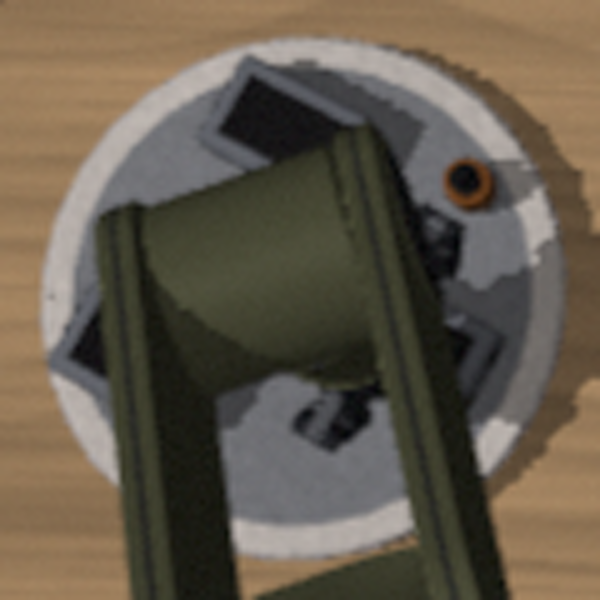

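```bash
python3 -m crank '[{"dx":0,"dy":0,"dz":0,"yaw":0},{"dx":0,"dy":0,"dz":0,"yaw":0},{"dx":0,"dy":0,"dz":0,"yaw":0},{"dx":0,"dy":0,"dz":0,"yaw":0},{"dx":0,"dy":0,"dz":0,"yaw":0},{"dx":0,"dy":0,"dz":0,"yaw":0}]' 0.0854;  python3 -m crank '[{"dx":0,"dy":0,"dz":0.012,"yaw":0},{"dx":0,"dy":0,"dz":0.024,"yaw":0},{"dx":0,"dy":0,"dz":0.03,"yaw":0},{"dx":0,"dy":0,"dz":0.03,"yaw":0},{"dx":0,"dy":0,"dz":0.03,"yaw":0}]'; python3 -c "
from h import *
st();snap('scene','s2',crop=(250,100,450,220),s=4);snap('wrist','w5',s=1.5)"
```

```text
clock: 4.53
position: [0.4715, 0.2264, 0.044]
tool_rot: [3.141, 0.0, -0.48]
ft_force: [0.7, 0.4, 0.3]
width: 0.0849
clock: 4.95
position: [0.4712, 0.2263, 0.0138]
tool_rot: [3.141, 0.001, -0.48]
ft_force: [0.2, -0.2, 0.7]
width: 0.0858
t 4.95 p [0.4712 0.2263 0.0138] rpy [ 1.7995e+02  4.0000e-02 -2.7500e+01] F [ 0.22 -0.19  0.71] T [-0.0016 -0.0292 -0.0398] w 0.0858
```

View pics/s2.png

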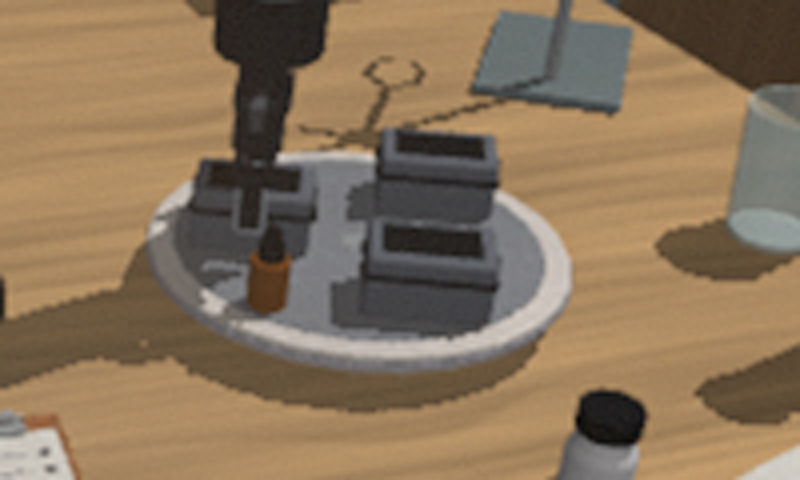

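View pics/w5.png

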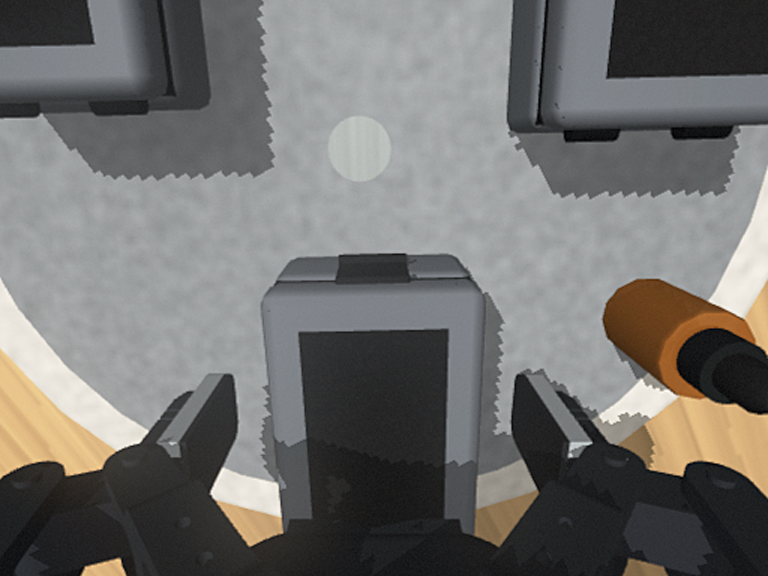

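The fingers now straddle the lid: pads at about (225,375) and (525,375), with the lid between x=265 and x=482. I'll go down another 12 mm and grip.

```bash
python3 -m crank '[{"dx":0,"dy":0,"dz":0.006,"yaw":0},{"dx":0,"dy":0,"dz":0.012,"yaw":0},{"dx":0,"dy":0,"dz":0.012,"yaw":0}]'; python3 -m crank '[{"dx":0,"dy":0,"dz":0,"yaw":0},{"dx":0,"dy":0,"dz":0,"yaw":0},{"dx":0,"dy":0,"dz":0,"yaw":0},{"dx":0,"dy":0,"dz":0,"yaw":0},{"dx":0,"dy":0,"dz":0,"yaw":0},{"dx":0,"dy":0,"dz":0,"yaw":0}]' 0.04; python3 -c "
from h import *
st();snap('wrist','w6',s=1.5)"
```

```text
clock: 5.3
position: [0.4708, 0.2262, 0.0012]
tool_rot: [3.14, 0.001, -0.48]
ft_force: [0.5, -0.3, 0.9]
width: 0.0853
clock: 5.8
position: [0.4716, 0.2265, 0.0024]
tool_rot: [-3.141, -0.0, -0.48]
ft_force: [-0.7, 0.2, 3.6]
width: 0.0579
t 5.8 p [0.4716 0.2265 0.0024] rpy [-1.7999e+02 -1.0000e-02 -2.7500e+01] F [-0.67  0.2   3.64] T [-0.0618  0.1445  0.0906] w 0.0579
```

View pics/w6.png

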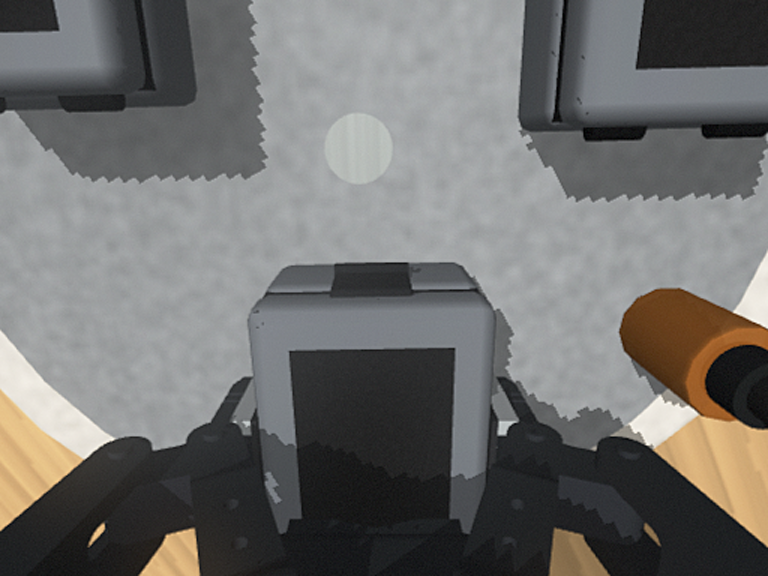

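```bash
cat > st.py <<'E'
from h import *
s=arm.get_state();yw=s['tool_rot'][2];tx=np.array([np.cos(yw),np.sin(yw),0]);ty=np.array([np.sin(yw),-np.cos(yw),0])
F=s['ft_force'];T=s['torque'];print('t %.2f z %.3f w %.4f | Fx %.2f Fy %.2f Fz %.2f | Tx %.3f Ty %.3f Tz %.3f'%(s['clock'],s['position'][2],s['width'],F@tx,F@ty,F[2],T@tx,T@ty,T[2]))
E
python3 -m crank '[{"dx":0,"dy":0,"dz":-0.008,"yaw":0},{"dx":0,"dy":0,"dz":-0.025,"yaw":0},{"dx":0,"dy":0,"dz":-0.05,"yaw":0},{"dx":0,"dy":0,"dz":-0.08,"yaw":0},{"dx":0,"dy":0,"dz":-0.105,"yaw":0},{"dx":0,"dy":0,"dz":-0.12,"yaw":0},{"dx":0,"dy":0,"dz":-0.12,"yaw":0},{"dx":0,"dy":0,"dz":-0.12,"yaw":0},{"dx":0,"dy":0,"dz":-0.12,"yaw":0}]'; python3 st.py
H='' ; python3 -m crank '[{"dx":0,"dy":0,"dz":0,"yaw":0}]' >/dev/null; python3 st.py;python3 -m crank '[{"dx":0,"dy":0,"dz":0,"yaw":0}]' >/dev/null; python3 st.py;python3 -m crank '[{"dx":0,"dy":0,"dz":0,"yaw":0}]' >/dev/null; python3 st.py;python3 -m crank '[{"dx":0,"dy":0,"dz":0,"yaw":0}]' >/dev/null; python3 st.py
```

```text
clock: 6.6
position: [0.4703, 0.226, 0.1209]
tool_rot: [3.14, 0.002, -0.48]
ft_force: [-0.6, 0.4, -2.9]
width: 0.0572
t 6.60 z 0.121 w 0.0572 | Fx -0.74 Fy -0.07 Fz -2.85 | Tx 0.015 Ty -0.005 Tz -0.018
t 6.68 z 0.120 w 0.0575 | Fx -0.08 Fy 0.23 Fz -3.13 | Tx -0.003 Ty 0.034 Tz 0.005
t 6.77 z 0.120 w 0.0576 | Fx -0.44 Fy 0.43 Fz -2.87 | Tx 0.038 Ty 0.031 Tz -0.026
t 6.85 z 0.121 w 0.0574 | Fx -0.58 Fy 1.01 Fz -3.88 | Tx 0.025 Ty 0.053 Tz -0.045
t 6.93 z 0.121 w 0.0573 | Fx -0.34 Fy -0.90 Fz -2.25 | Tx 0.008 Ty 0.001 Tz -0.011
```

```bash

python3 -m crank '[{"dx":0,"dy":0.04,"dz":0,"yaw":0}]'>/dev/null; python3 st.py; python3 -m crank '[{"dx":0,"dy":0.04,"dz":0,"yaw":0}]'>/dev/null; python3 st.py
python3 -m crank '[{"dx":0,"dy":-0.04,"dz":0,"yaw":0}]'>/dev/null; python3 st.py; python3 -m crank '[{"dx":0,"dy":-0.04,"dz":0,"yaw":0}]'>/dev/null; python3 st.py
python3 -m crank '[{"dx":0,"dy":0.04,"dz":0,"yaw":0}]'>/dev/null; python3 st.py; python3 -m crank '[{"dx":0,"dy":0.04,"dz":0,"yaw":0}]'>/dev/null; python3 st.py
python3 -m crank '[{"dx":0,"dy":-0.04,"dz":0,"yaw":0}]'>/dev/null; python3 st.py; python3 -m crank '[{"dx":0,"dy":-0.04,"dz":0,"yaw":0}]'>/dev/null; python3 st.py
python3 -m crank '[{"dx":0,"dy":0.04,"dz":0,"yaw":0}]'>/dev/null; python3 st.py; python3 -m crank '[{"dx":0,"dy":0.04,"dz":0,"yaw":0}]'>/dev/null; python3 st.py
python3 -m crank '[{"dx":0,"dy":-0.04,"dz":0,"yaw":0}]'>/dev/null; python3 st.py; python3 -m crank '[{"dx":0,"dy":-0.04,"dz":0,"yaw":0}]'>/dev/null; python3 st.py
echo hold; for k in 1 2 3 4 5 6 ; do python3 -m crank '[{"dx":0,"dy":0,"dz":0,"yaw":0}]'>/dev/null; python3 st.py; done
```

```text
t 7.02 z 0.122 w 0.0575 | Fx 0.96 Fy -7.99 Fz -2.09 | Tx 1.123 Ty 0.046 Tz 0.032
t 7.10 z 0.122 w 0.0574 | Fx 0.88 Fy 0.75 Fz -2.50 | Tx -0.095 Ty -0.002 Tz 0.035
t 7.18 z 0.115 w 0.0577 | Fx -2.92 Fy 17.42 Fz -4.50 | Tx -1.685 Ty -0.250 Tz -0.084
t 7.27 z 0.119 w 0.0573 | Fx 2.80 Fy -2.51 Fz -1.90 | Tx 0.069 Ty 0.146 Tz 0.005
t 7.35 z 0.121 w 0.0574 | Fx 2.60 Fy -8.88 Fz -1.31 | Tx 0.769 Ty 0.114 Tz -0.011
t 7.43 z 0.121 w 0.0576 | Fx 1.49 Fy 2.11 Fz -2.15 | Tx -0.170 Ty 0.046 Tz -0.017
t 7.52 z 0.114 w 0.0571 | Fx -3.73 Fy 5.45 Fz -7.23 | Tx -0.158 Ty -0.249 Tz -0.046
t 7.60 z 0.119 w 0.0576 | Fx 2.95 Fy -2.72 Fz -1.95 | Tx 0.227 Ty 0.182 Tz -0.001
t 7.68 z 0.121 w 0.0569 | Fx 2.51 Fy 1.42 Fz 1.13 | Tx 0.030 Ty 0.126 Tz 0.013
t 7.77 z 0.121 w 0.0574 | Fx 1.01 Fy 2.06 Fz -3.84 | Tx -0.128 Ty 0.036 Tz -0.010
t 7.85 z 0.114 w 0.0574 | Fx -4.08 Fy 5.77 Fz -7.30 | Tx -0.248 Ty -0.242 Tz -0.030
t 7.93 z 0.118 w 0.0573 | Fx 3.60 Fy -1.18 Fz -2.49 | Tx -0.007 Ty 0.098 Tz -0.005
hold
t 8.02 z 0.122 w 0.0573 | Fx 0.89 Fy -6.22 Fz -5.14 | Tx 2.223 Ty 0.136 Tz -0.121
t 8.10 z 0.122 w 0.0573 | Fx -0.46 Fy 0.14 Fz -2.52 | Tx 0.072 Ty -0.015 Tz -0.017
t 8.18 z 0.122 w 0.0574 | Fx 0.18 Fy 0.31 Fz -3.49 | Tx 0.006 Ty -0.005 Tz -0.048
t 8.27 z 0.122 w 0.0573 | Fx -1.09 Fy -0.34 Fz -2.33 | Tx -0.043 Ty -0.010 Tz 0.016
t 8.35 z 0.122 w 0.0572 | Fx 1.21 Fy 0.33 Fz -2.34 | Tx 0.049 Ty 0.028 Tz -0.010
t 8.43 z 0.122 w 0.0575 | Fx 0.55 Fy -0.18 Fz -3.23 | Tx -0.036 Ty -0.009 Tz 0.027
```

The readings don't repeat from cycle to cycle: Fy at the same phase is 17.4, 5.5 and 5.8, and there's a Tx kick of 2.2 while holding. That looks like a rattle. I'll put this case back on the disc and shake the next one for comparison.

```bash
python3 -m crank '[{"dx":0,"dy":0,"dz":0.03,"yaw":0},{"dx":0,"dy":0,"dz":0.06,"yaw":0},{"dx":0,"dy":0,"dz":0.085,"yaw":0},{"dx":0,"dy":0,"dz":0.105,"yaw":0},{"dx":0,"dy":0,"dz":0.115,"yaw":0},{"dx":0,"dy":0,"dz":0.118,"yaw":0},{"dx":0,"dy":0,"dz":0.119,"yaw":0},{"dx":0,"dy":0,"dz":0.12,"yaw":0},{"dx":0,"dy":0,"dz":0.12,"yaw":0},{"dx":0,"dy":0,"dz":0.12,"yaw":0}]'; python3 st.py
```

```text
clock: 9.27
position: [0.4718, 0.226, 0.0036]
tool_rot: [-3.142, -0.001, -0.48]
ft_force: [-1.8, -3.7, 5.8]
width: 0.0571
t 9.27 z 0.004 w 0.0571 | Fx 0.09 Fy 4.12 Fz 5.77 | Tx -1.059 Ty -0.119 Tz 0.017
```

```bash
python3 -m crank '[{"dx":0,"dy":0,"dz":0,"yaw":0},{"dx":0,"dy":0,"dz":0,"yaw":0},{"dx":0,"dy":0,"dz":0,"yaw":0},{"dx":0,"dy":0,"dz":0,"yaw":0},{"dx":0,"dy":0,"dz":0,"yaw":0}]' 0.0854; python3 st.py;python3 -m crank '[{"dx":0,"dy":0,"dz":-0.04,"yaw":0},{"dx":0,"dy":0,"dz":-0.08,"yaw":0},{"dx":0,"dy":0,"dz":-0.12,"yaw":0},{"dx":0,"dy":0,"dz":-0.15,"yaw":0},{"dx":0,"dy":0,"dz":-0.15,"yaw":0},{"dx":0,"dy":0,"dz":-0.15,"yaw":0}]' ; python3 -c "
from h import *
st();i=arm.camera_info('wrist');np.save('wi.npy',i,allow_pickle=True);snap('wrist','w7',s=1.5)"
```

```text
clock: 9.68
position: [0.4719, 0.2268, 0.0022]
tool_rot: [-3.141, -0.0, -0.48]
ft_force: [-0.3, -0.3, -0.5]
width: 0.0856
t 9.68 z 0.002 w 0.0856 | Fx -0.12 Fy 0.37 Fz -0.55 | Tx -0.030 Ty 0.035 Tz -0.025
clock: 10.18
position: [0.4733, 0.2273, 0.1544]
tool_rot: [-3.137, -0.004, -0.48]
ft_force: [-0.9, 0.4, -0.8]
width: 0.0859
t 10.18 p [0.4733 0.2273 0.1544] rpy [-179.75   -0.21  -27.49] F [-0.93  0.38 -0.79] T [-0.0327 -0.0092 -0.0391] w 0.0859
```

View pics/w7.png

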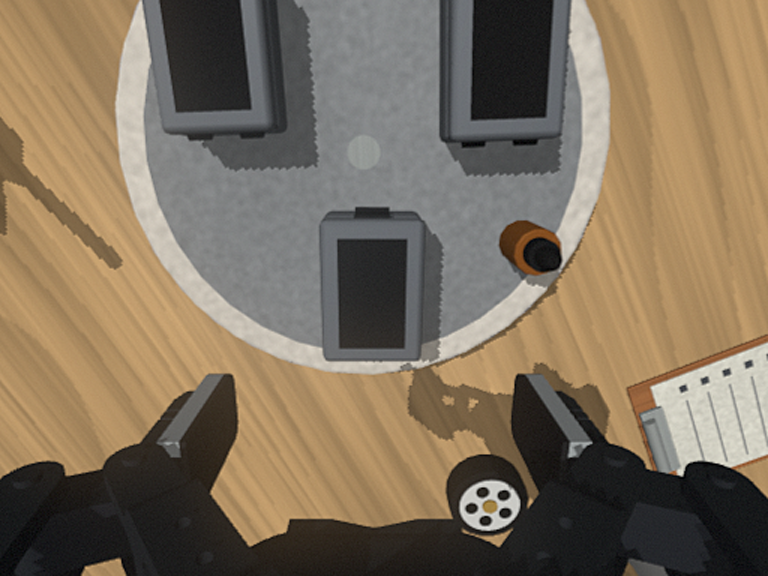

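```bash
python3 -m crank '[{"dx":0.0685,"dy":-0.122,"dz":0,"yaw":0},{"dx":0.0685,"dy":-0.122,"dz":0,"yaw":0},{"dx":0.0685,"dy":-0.122,"dz":0,"yaw":0},{"dx":0.0685,"dy":-0.122,"dz":0,"yaw":0},{"dx":0.0685,"dy":-0.122,"dz":0,"yaw":0},{"dx":0.0685,"dy":-0.122,"dz":0,"yaw":0}]' ; python3 -c "
from h import *
st();i=arm.camera_info('wrist');np.save('wi.npy',i,allow_pickle=True);snap('wrist','w8',s=1.5)"
```

```text
clock: 10.73
position: [0.5873, 0.3027, 0.1488]
tool_rot: [3.137, 0.004, -0.48]
ft_force: [0.0, 0.2, -0.4]
width: 0.0852
t 10.73 p [0.5873 0.3027 0.1488] rpy [179.74   0.21 -27.48] F [ 0.04  0.16 -0.43] T [0.0129 0.0207 0.0019] w 0.0852
```

View pics/w8.png

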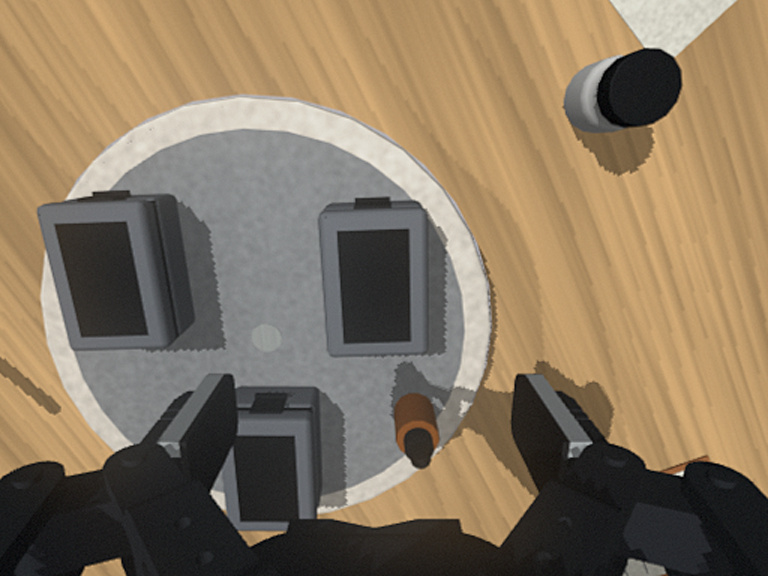

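```bash
python3 - <<'E'
from h import *
i=np.load('wi.npy',allow_pickle=True).item()
f=lambda L:[(x/1.5,y/1.5) for x,y in L]
print('1',rect(i,f([(328,355),(319,207),(425,205),(428,355)]),.080))
print('2',rect(i,f([(72,349),(40,208),(155,200),(175,347)]),.080))
print('3far',[p2w(i,x/1.5,y/1.5,.08) for x,y in((320,400),)])
E
```

```text
1 (array([0.5894, 0.3054]), 'L', np.float64(0.0851), np.float64(64.8), 'S', np.float64(0.0565), np.float64(-26.9))
2 (array([0.4621, 0.3745]), 'L', np.float64(0.0818), np.float64(63.1), 'S', np.float64(0.0602), np.float64(-24.9))
3far [array([0.52725117, 0.25676763, 0.08      ])]
```

```bash
python3 -m crank '[{"dx":0,"dy":-0.002,"dz":0.04,"yaw":-0.7},{"dx":0,"dy":-0.002,"dz":0.08,"yaw":-0.7},{"dx":0,"dy":-0.002,"dz":0.11,"yaw":-0.7},{"dx":0,"dy":-0.002,"dz":0.135,"yaw":-0.7},{"dx":0,"dy":-0.002,"dz":0.15,"yaw":-0.7},{"dx":0,"dy":-0.002,"dz":0.15,"yaw":-0.7},{"dx":0,"dy":-0.002,"dz":0.15,"yaw":-0.7}]' ; python3 -m crank '[{"dx":0,"dy":0,"dz":0,"yaw":0},{"dx":0,"dy":0,"dz":0,"yaw":0},{"dx":0,"dy":0,"dz":0,"yaw":0},{"dx":0,"dy":0,"dz":0,"yaw":0},{"dx":0,"dy":0,"dz":0,"yaw":0},{"dx":0,"dy":0,"dz":0,"yaw":0}]' 0.04; python3 -c "
from h import *
st();snap('wrist','w9',s=1.5)"
```

```text
clock: 11.37
position: [0.5871, 0.3035, 0.0011]
tool_rot: [3.138, 0.003, -0.468]
ft_force: [0.7, -0.0, -0.5]
width: 0.0851
clock: 11.87
position: [0.5907, 0.3053, 0.0044]
tool_rot: [-3.139, -0.002, -0.468]
ft_force: [-0.5, -1.0, 6.7]
width: 0.0574
t 11.87 p [0.5907 0.3053 0.0044] rpy [-1.7986e+02 -1.2000e-01 -2.6790e+01] F [-0.47 -1.01  6.67] T [-0.0419  0.3159  0.096 ] w 0.0574
```

View pics/w9.png

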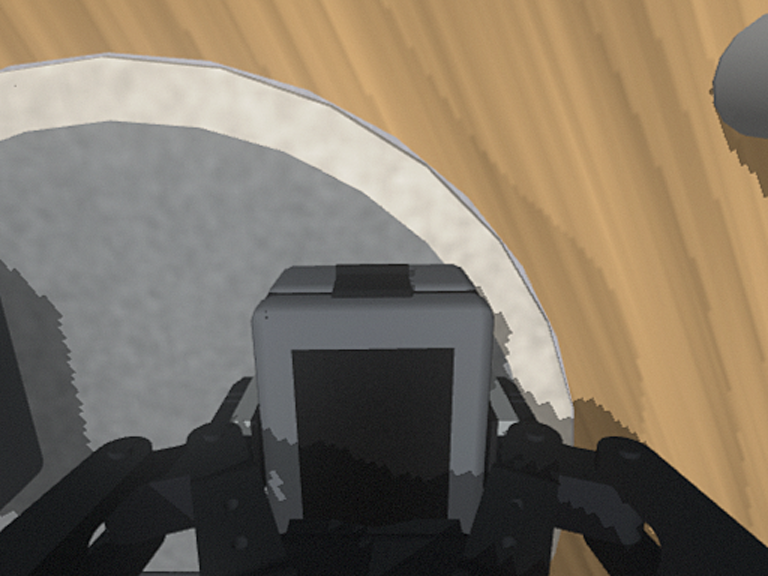

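The grip is good. I'll lift and run the identical shake.

```bash

python3 -m crank '[{"dx":0,"dy":0,"dz":-0.008,"yaw":0},{"dx":0,"dy":0,"dz":-0.025,"yaw":0},{"dx":0,"dy":0,"dz":-0.05,"yaw":0},{"dx":0,"dy":0,"dz":-0.08,"yaw":0},{"dx":0,"dy":0,"dz":-0.105,"yaw":0},{"dx":0,"dy":0,"dz":-0.12,"yaw":0},{"dx":0,"dy":0,"dz":-0.12,"yaw":0},{"dx":0,"dy":0,"dz":-0.12,"yaw":0},{"dx":0,"dy":0,"dz":-0.12,"yaw":0}]' >/dev/null; python3 st.py
python3 -m crank '[{"dx":0,"dy":0,"dz":0,"yaw":0}]' >/dev/null; python3 st.py;python3 -m crank '[{"dx":0,"dy":0,"dz":0,"yaw":0}]' >/dev/null; python3 st.py;echo shake
python3 -m crank '[{"dx":0,"dy":0.04,"dz":0,"yaw":0}]'>/dev/null; python3 st.py; python3 -m crank '[{"dx":0,"dy":0.04,"dz":0,"yaw":0}]'>/dev/null; python3 st.py
python3 -m crank '[{"dx":0,"dy":-0.04,"dz":0,"yaw":0}]'>/dev/null; python3 st.py; python3 -m crank '[{"dx":0,"dy":-0.04,"dz":0,"yaw":0}]'>/dev/null; python3 st.py
python3 -m crank '[{"dx":0,"dy":0.04,"dz":0,"yaw":0}]'>/dev/null; python3 st.py; python3 -m crank '[{"dx":0,"dy":0.04,"dz":0,"yaw":0}]'>/dev/null; python3 st.py
python3 -m crank '[{"dx":0,"dy":-0.04,"dz":0,"yaw":0}]'>/dev/null; python3 st.py; python3 -m crank '[{"dx":0,"dy":-0.04,"dz":0,"yaw":0}]'>/dev/null; python3 st.py
python3 -m crank '[{"dx":0,"dy":0.04,"dz":0,"yaw":0}]'>/dev/null; python3 st.py; python3 -m crank '[{"dx":0,"dy":0.04,"dz":0,"yaw":0}]'>/dev/null; python3 st.py
python3 -m crank '[{"dx":0,"dy":-0.04,"dz":0,"yaw":0}]'>/dev/null; python3 st.py; python3 -m crank '[{"dx":0,"dy":-0.04,"dz":0,"yaw":0}]'>/dev/null; python3 st.py
echo hold; python3 -m crank '[{"dx":0,"dy":0,"dz":0,"yaw":0}]' >/dev/null; python3 st.py;python3 -m crank '[{"dx":0,"dy":0,"dz":0,"yaw":0}]' >/dev/null; python3 st.py;python3 -m crank '[{"dx":0,"dy":0,"dz":0,"yaw":0}]' >/dev/null; python3 st.py
```

```text
t 12.67 z 0.121 w 0.0577 | Fx -0.02 Fy -0.24 Fz -3.15 | Tx -0.016 Ty 0.035 Tz -0.011
t 12.75 z 0.120 w 0.0570 | Fx -0.09 Fy -0.11 Fz -2.55 | Tx -0.023 Ty -0.009 Tz 0.023
t 12.83 z 0.120 w 0.0572 | Fx 0.39 Fy -0.23 Fz -1.45 | Tx 0.028 Ty -0.013 Tz -0.034
shake
t 12.92 z 0.121 w 0.0579 | Fx 1.83 Fy 0.05 Fz -1.90 | Tx 0.002 Ty 0.085 Tz -0.017
t 13.00 z 0.120 w 0.0575 | Fx 0.05 Fy 0.94 Fz -2.10 | Tx 0.010 Ty 0.014 Tz 0.065
t 13.08 z 0.111 w 0.0576 | Fx -8.19 Fy 9.33 Fz -10.02 | Tx -0.473 Ty -0.466 Tz 0.025
t 13.17 z 0.116 w 0.0576 | Fx 2.71 Fy -2.97 Fz -1.55 | Tx 0.124 Ty 0.174 Tz -0.017
t 13.25 z 0.118 w 0.0576 | Fx 4.73 Fy -2.59 Fz -0.71 | Tx 0.134 Ty 0.214 Tz -0.061
t 13.33 z 0.119 w 0.0576 | Fx 0.53 Fy 0.79 Fz -2.76 | Tx -0.149 Ty 0.052 Tz -0.024
t 13.42 z 0.110 w 0.0572 | Fx -9.76 Fy 10.51 Fz -10.80 | Tx -0.618 Ty -0.464 Tz -0.003
t 13.50 z 0.115 w 0.0577 | Fx 2.94 Fy -3.13 Fz -1.14 | Tx 0.175 Ty 0.164 Tz -0.025
t 13.58 z 0.118 w 0.0575 | Fx 3.50 Fy -2.52 Fz -1.39 | Tx 0.113 Ty 0.188 Tz -0.006
t 13.67 z 0.119 w 0.0578 | Fx 0.83 Fy 2.51 Fz -2.18 | Tx -0.130 Ty 0.025 Tz -0.028
t 13.75 z 0.109 w 0.0573 | Fx -8.85 Fy 11.24 Fz -10.85 | Tx -0.587 Ty -0.596 Tz -0.002
t 13.83 z 0.115 w 0.0574 | Fx 1.89 Fy -2.02 Fz -1.55 | Tx 0.209 Ty 0.130 Tz 0.020
hold
t 13.92 z 0.120 w 0.0573 | Fx 1.19 Fy -2.03 Fz -1.39 | Tx 0.211 Ty 0.050 Tz -0.049
t 14.00 z 0.121 w 0.0575 | Fx 0.01 Fy 0.61 Fz -2.81 | Tx 0.020 Ty 0.022 Tz -0.019
t 14.08 z 0.121 w 0.0574 | Fx -0.51 Fy 0.39 Fz -2.52 | Tx -0.027 Ty -0.007 Tz 0.046
```

This case's shake repeats to within noise (Fy 9.3, 10.5, 11.2 at the same phase), so it's silent. Into the tray.

```bash
python3 -c "
from h import *
st();go(.54,-.05,.17,-10);go(.535,-.335,.10,0,(.54,-.05,.17,-10))"
```

```text
t 14.08 p [0.5891 0.3049 0.121 ] rpy [ 1.799e+02  6.000e-02 -2.675e+01] F [-0.63 -0.12 -2.52] T [-0.0212  0.0183  0.0463] w 0.0574
dx 0.1159 dy 0.3390 dz -0.0490 yaw -16.8 rows 8.7
dx 0.0446 dy 0.2815 dz 0.0700 yaw -10.0 rows 7.0
```

```bash
python3 -m crank '[{"dx":0.005,"dy":0.015,"dz":-0.012,"yaw":-1},{"dx":0.017,"dy":0.05,"dz":-0.03,"yaw":-3},{"dx":0.029,"dy":0.085,"dz":-0.045,"yaw":-5},{"dx":0.041,"dy":0.12,"dz":-0.05,"yaw":-7},{"dx":0.053,"dy":0.155,"dz":-0.05,"yaw":-9},{"dx":0.065,"dy":0.19,"dz":-0.05,"yaw":-11},{"dx":0.077,"dy":0.225,"dz":-0.05,"yaw":-12},{"dx":0.089,"dy":0.26,"dz":-0.05,"yaw":-13},{"dx":0.101,"dy":0.295,"dz":-0.05,"yaw":-15},{"dx":0.116,"dy":0.339,"dz":-0.049,"yaw":-16.8}]'; python3 -m crank '[{"dx":0.006,"dy":0.035,"dz":0,"yaw":-1},{"dx":0.011,"dy":0.07,"dz":0,"yaw":-3},{"dx":0.017,"dy":0.105,"dz":0,"yaw":-4},{"dx":0.022,"dy":0.14,"dz":0,"yaw":-5},{"dx":0.028,"dy":0.175,"dz":0,"yaw":-6},{"dx":0.034,"dy":0.21,"dz":0.01,"yaw":-8},{"dx":0.039,"dy":0.245,"dz":0.03,"yaw":-9},{"dx":0.043,"dy":0.27,"dz":0.05,"yaw":-10},{"dx":0.0446,"dy":0.2815,"dz":0.065,"yaw":-10},{"dx":0.0446,"dy":0.2815,"dz":0.07,"yaw":-10},{"dx":0.0446,"dy":0.2815,"dz":0.07,"yaw":-10}]';python3 -c "
from h import *
st();i=arm.camera_info('wrist');np.save('wi.npy',i,allow_pickle=True);snap('wrist','w10',s=1.5)"
```

```text
clock: 14.92
position: [0.5398, -0.0467, 0.1715]
tool_rot: [-3.141, -0.0, -0.172]
ft_force: [1.8, -0.9, -2.7]
width: 0.0575
clock: 15.83
position: [0.5336, -0.3298, 0.0991]
tool_rot: [-3.138, 0.004, -0.002]
ft_force: [-0.7, 1.4, -2.9]
width: 0.0573
t 15.83 p [ 0.5336 -0.3298  0.0991] rpy [-1.7982e+02  2.4000e-01 -1.3000e-01] F [-0.74  1.37 -2.89] T [0.0319 0.0354 0.0516] w 0.0573
```

View pics/w10.png

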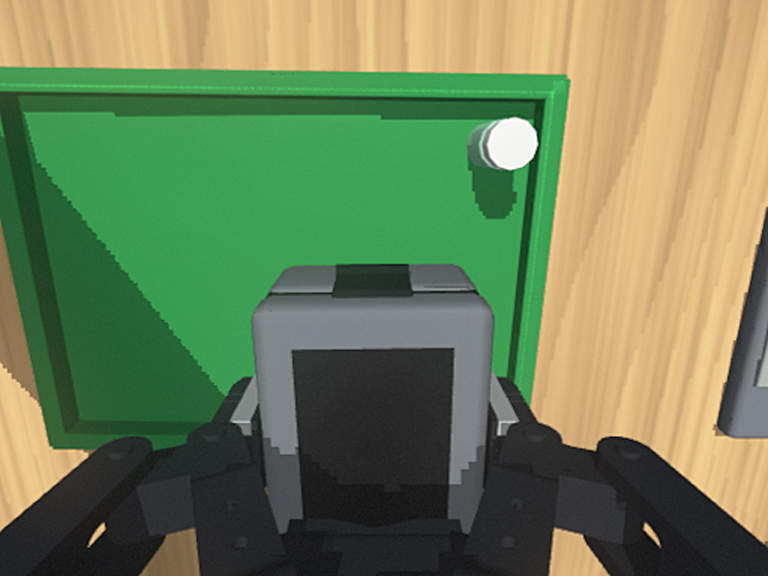

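```bash
python3 - <<'E'
from h import *
i=np.load('wi.npy',allow_pickle=True).item()
for n,x,y,z in(('outTR',568,77,.02),('outR2',541,330,.02),('floorTR',530,115,.004),('floorBL',75,432,.004),('outBL',50,447,.02),('vial',510,143,.052)): print(n,p2w(i,x/1.5,y/1.5,z).round(4))
st()
E
```

```text
outTR [ 0.632  -0.2205  0.02  ]
outR2 [ 0.6321 -0.3572  0.02  ]
floorTR [ 0.6195 -0.2374  0.004 ]
floorBL [ 0.3327 -0.4367  0.004 ]
outBL [ 0.3264 -0.4371  0.02  ]
vial [ 0.5966 -0.2525  0.052 ]
t 15.88 p [ 0.5346 -0.3294  0.1004] rpy [-1.7987e+02  1.3000e-01 -6.0000e-02] F [ 0.95  0.13 -2.16] T [0.0131 0.0641 0.0184] w 0.0576
```

```bash
python3 -m crank '[{"dx":0,"dy":0,"dz":0.03,"yaw":0},{"dx":0,"dy":0,"dz":0.06,"yaw":0},{"dx":0,"dy":0,"dz":0.085,"yaw":0},{"dx":0,"dy":0,"dz":0.105,"yaw":0},{"dx":0,"dy":0,"dz":0.117,"yaw":0},{"dx":0,"dy":0,"dz":0.123,"yaw":0},{"dx":0,"dy":0,"dz":0.126,"yaw":0},{"dx":0,"dy":0,"dz":0.127,"yaw":0},{"dx":0,"dy":0,"dz":0.128,"yaw":0},{"dx":0,"dy":0,"dz":0.128,"yaw":0}]';python3 st.py; python3 -m crank '[{"dx":0,"dy":0,"dz":0.001,"yaw":0},{"dx":0,"dy":0,"dz":0.001,"yaw":0}]'; python3 st.py
```

```text
clock: 16.72
position: [0.5369, -0.3308, -0.0256]
tool_rot: [3.14, -0.002, 0.0]
ft_force: [0.1, 0.3, -3.8]
width: 0.0574
t 16.72 z -0.026 w 0.0574 | Fx 0.05 Fy -0.28 Fz -3.80 | Tx -0.001 Ty -0.031 Tz 0.039
clock: 16.88
position: [0.5364, -0.3306, -0.0271]
tool_rot: [3.141, -0.001, -0.0]
ft_force: [0.5, 0.4, -2.9]
width: 0.0573
t 16.88 z -0.027 w 0.0573 | Fx 0.53 Fy -0.39 Fz -2.88 | Tx -0.015 Ty -0.021 Tz -0.020
```

```bash
python3 -m crank '[{"dx":0,"dy":0,"dz":0.001,"yaw":0},{"dx":0,"dy":0,"dz":0.002,"yaw":0}]'>/dev/null; python3 st.py; python3 -m crank '[{"dx":0,"dy":0,"dz":0.001,"yaw":0},{"dx":0,"dy":0,"dz":0.001,"yaw":0}]'>/dev/null; python3 st.py
```

```text
t 17.05 z -0.028 w 0.0575 | Fx -4.43 Fy -2.74 Fz 19.10 | Tx 0.684 Ty -0.694 Tz -0.006
t 17.22 z -0.028 w 0.0575 | Fx -3.70 Fy -1.82 Fz 15.47 | Tx 0.664 Ty -0.828 Tz 0.002
```

```bash
python3 -m crank '[{"dx":0,"dy":0,"dz":-0.0015,"yaw":0},{"dx":0,"dy":0,"dz":-0.0015,"yaw":0}]'>/dev/null; python3 st.py;  python3 -m crank '[{"dx":0,"dy":0,"dz":0,"yaw":0},{"dx":0,"dy":0,"dz":0,"yaw":0},{"dx":0,"dy":0,"dz":0,"yaw":0},{"dx":0,"dy":0,"dz":0,"yaw":0},{"dx":0,"dy":0,"dz":0,"yaw":0},{"dx":0,"dy":0,"dz":-0.02,"yaw":0},{"dx":0,"dy":0,"dz":-0.06,"yaw":0},{"dx":0,"dy":0,"dz":-0.1,"yaw":0},{"dx":0,"dy":0,"dz":-0.14,"yaw":0},{"dx":0,"dy":0,"dz":-0.18,"yaw":0},{"dx":0,"dy":0,"dz":-0.2,"yaw":0},{"dx":0,"dy":0,"dz":-0.2,"yaw":0}]' 0.0854; python3 -c "
from h import *
st();snap('wrist','w11',s=1.5);go(.54,-.05,.17,-16);go(.463,.3755,.15,-26.5,(.54,-.05,.17,-16))"
```

```text
t 17.38 z -0.028 w 0.0573 | Fx -2.74 Fy -1.45 Fz 9.73 | Tx 0.360 Ty -0.436 Tz 0.008
clock: 18.38
position: [0.5395, -0.3327, 0.1774]
tool_rot: [3.135, -0.01, 0.0]
ft_force: [1.0, -0.4, 0.1]
width: 0.0854
t 18.38 p [ 0.5395 -0.3327  0.1774] rpy [ 1.796e+02 -5.700e-01  1.000e-02] F [ 0.97 -0.36  0.07] T [-0.0152 -0.0465  0.0423] w 0.0854
dx 0.0021 dy -0.2816 dz 0.0042 yaw 16.0 rows 6.8
dx -0.1913 dy -0.3878 dz 0.0200 yaw 10.5 rows 10.4
```

View pics/w11.png

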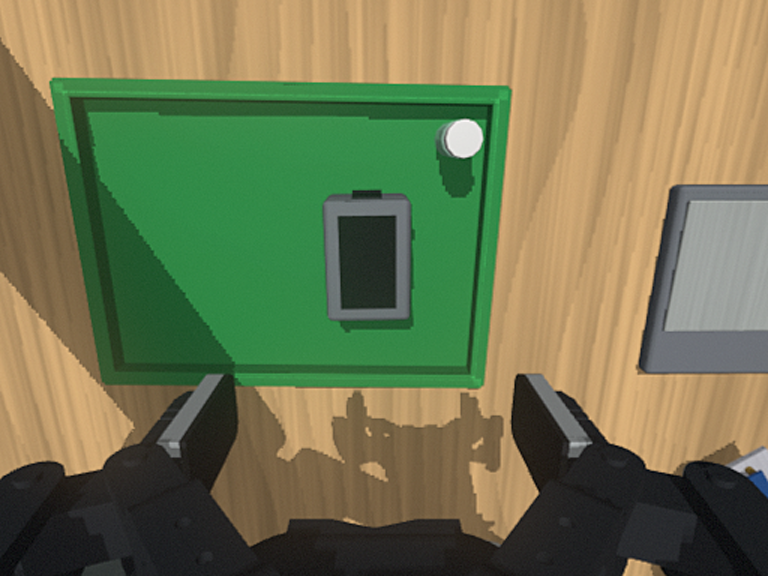

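The first silent case stands flat in the tray at about (368,258), well clear of the vial. Next is case 2.

```bash
python3 -m crank '[{"dx":0.005,"dy":-0.28,"dz":0,"yaw":16},{"dx":0.005,"dy":-0.28,"dz":0,"yaw":16},{"dx":0.005,"dy":-0.28,"dz":0,"yaw":16},{"dx":0.005,"dy":-0.28,"dz":0,"yaw":16},{"dx":0.005,"dy":-0.28,"dz":0,"yaw":16},{"dx":0.005,"dy":-0.28,"dz":0,"yaw":16},{"dx":0.005,"dy":-0.28,"dz":0,"yaw":16}]'; python3 -m crank '[{"dx":-0.191,"dy":-0.388,"dz":0.02,"yaw":10.5},{"dx":-0.191,"dy":-0.388,"dz":0.02,"yaw":10.5},{"dx":-0.191,"dy":-0.388,"dz":0.02,"yaw":10.5},{"dx":-0.191,"dy":-0.388,"dz":0.02,"yaw":10.5},{"dx":-0.191,"dy":-0.388,"dz":0.02,"yaw":10.5},{"dx":-0.191,"dy":-0.388,"dz":0.02,"yaw":10.5},{"dx":-0.191,"dy":-0.388,"dz":0.02,"yaw":10.5},{"dx":-0.191,"dy":-0.388,"dz":0.02,"yaw":10.5},{"dx":-0.191,"dy":-0.388,"dz":0.02,"yaw":10.5},{"dx":-0.191,"dy":-0.388,"dz":0.02,"yaw":10.5},{"dx":-0.191,"dy":-0.388,"dz":0.02,"yaw":10.5},{"dx":-0.191,"dy":-0.388,"dz":0.02,"yaw":10.5},{"dx":-0.191,"dy":-0.388,"dz":0.02,"yaw":10.5},{"dx":-0.191,"dy":-0.388,"dz":0.02,"yaw":10.5},{"dx":-0.191,"dy":-0.388,"dz":0.02,"yaw":10.5}]';python3 -c "
from h import *
st();i=arm.camera_info('wrist');np.save('wi.npy',i,allow_pickle=True);snap('wrist','w12',s=1.5)"
```

```text
clock: 19.02
position: [0.5387, -0.0468, 0.1685]
tool_rot: [-3.141, 0.005, -0.278]
ft_force: [-0.4, 0.5, 0.5]
width: 0.0854
clock: 20.27
position: [0.464, 0.3737, 0.1498]
tool_rot: [3.139, 0.001, -0.464]
ft_force: [0.6, 0.4, -0.1]
width: 0.0855
t 20.27 p [0.464  0.3737 0.1498] rpy [ 1.7987e+02  4.0000e-02 -2.6570e+01] F [ 0.56  0.4  -0.08] T [ 0.015  -0.0478 -0.0713] w 0.0855
```

View pics/w12.png

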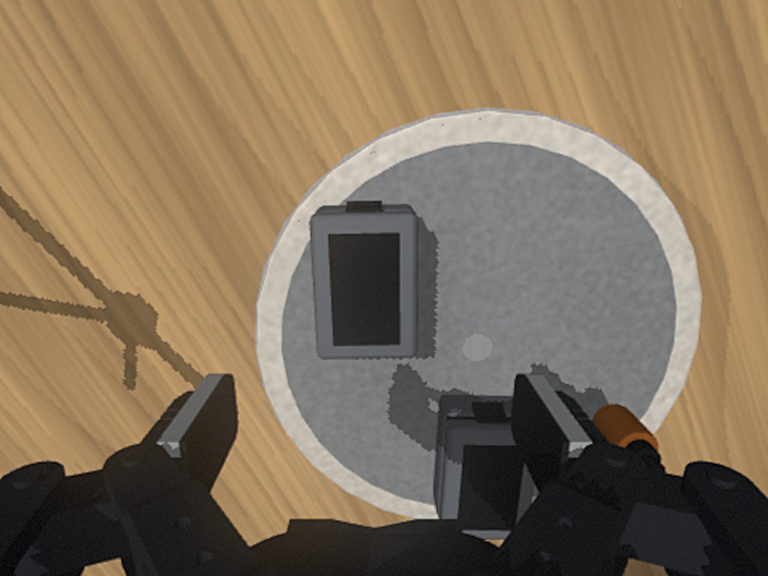

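```bash
python3 - <<'E'
from h import *
i=np.load('wi.npy',allow_pickle=True).item()
f=lambda L:[(x/1.5,y/1.5) for x,y in L]
r=rect(i,f([(318,357),(311,212),(414,210),(416,357)]),.080);print(r);print('axis',p2w(i,477/1.5,347/1.5,.036))
st();go(r[0][0],r[0][1],.002,-27.3)
E
```

```text
(array([0.4602, 0.377 ]), 'L', np.float64(0.084), np.float64(64.8), 'S', np.float64(0.0555), np.float64(-26.0))
axis [0.5023701  0.29422277 0.036     ]
t 20.32 p [0.4643 0.3737 0.1502] rpy [ 1.7991e+02  2.0000e-02 -2.6590e+01] F [ 0.05 -0.66 -0.34] T [-0.0263  0.0227  0.0104] w 0.0855
dx -0.0051 dy -0.0011 dz 0.1482 yaw 0.7 rows 3.6
```

```bash
python3 -m crank '[{"dx":-0.005,"dy":-0.002,"dz":0.04,"yaw":0},{"dx":-0.005,"dy":-0.002,"dz":0.08,"yaw":0},{"dx":-0.005,"dy":-0.002,"dz":0.11,"yaw":0},{"dx":-0.005,"dy":-0.002,"dz":0.135,"yaw":0},{"dx":-0.005,"dy":-0.002,"dz":0.148,"yaw":0},{"dx":-0.005,"dy":-0.002,"dz":0.148,"yaw":0},{"dx":-0.005,"dy":-0.002,"dz":0.148,"yaw":0}]' ; python3 -m crank '[{"dx":0,"dy":0,"dz":0,"yaw":0},{"dx":0,"dy":0,"dz":0,"yaw":0},{"dx":0,"dy":0,"dz":0,"yaw":0},{"dx":0,"dy":0,"dz":0,"yaw":0},{"dx":0,"dy":0,"dz":0,"yaw":0},{"dx":0,"dy":0,"dz":0,"yaw":0}]' 0.04; python3 -c "
from h import *
st();snap('wrist','w13',s=1.5)"
```

```text
clock: 20.9
position: [0.4607, 0.378, 0.0023]
tool_rot: [3.14, 0.001, -0.464]
ft_force: [-0.1, 0.2, -0.6]
width: 0.0857
clock: 21.4
position: [0.4624, 0.3803, 0.0048]
tool_rot: [-3.138, -0.002, -0.462]
ft_force: [1.0, -0.7, 6.1]
width: 0.0572
t 21.4 p [0.4624 0.3803 0.0048] rpy [-1.798e+02 -1.300e-01 -2.648e+01] F [ 0.98 -0.72  6.09] T [-0.1597  0.0576  0.0422] w 0.0572
```

View pics/w13.png

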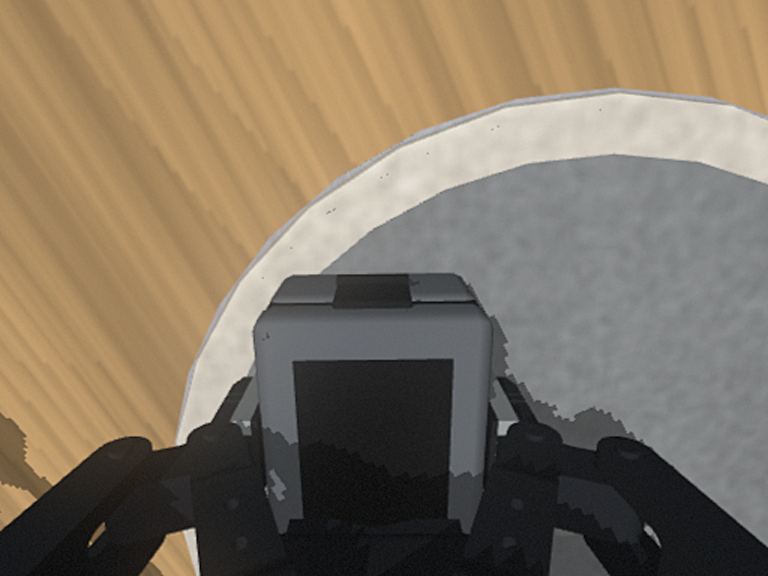

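Gripped. I'll lift it and run the same shake to confirm.

```bash

python3 -m crank '[{"dx":0,"dy":0,"dz":-0.008,"yaw":0},{"dx":0,"dy":0,"dz":-0.025,"yaw":0},{"dx":0,"dy":0,"dz":-0.05,"yaw":0},{"dx":0,"dy":0,"dz":-0.08,"yaw":0},{"dx":0,"dy":0,"dz":-0.105,"yaw":0},{"dx":0,"dy":0,"dz":-0.12,"yaw":0},{"dx":0,"dy":0,"dz":-0.12,"yaw":0},{"dx":0,"dy":0,"dz":-0.12,"yaw":0},{"dx":0,"dy":0,"dz":-0.12,"yaw":0}]' >/dev/null; python3 st.py
python3 -m crank '[{"dx":0,"dy":0,"dz":0,"yaw":0}]' >/dev/null; python3 st.py;python3 -m crank '[{"dx":0,"dy":0,"dz":0,"yaw":0}]' >/dev/null; python3 st.py;echo shake
python3 -m crank '[{"dx":0,"dy":0.04,"dz":0,"yaw":0}]'>/dev/null; python3 st.py; python3 -m crank '[{"dx":0,"dy":0.04,"dz":0,"yaw":0}]'>/dev/null; python3 st.py
python3 -m crank '[{"dx":0,"dy":-0.04,"dz":0,"yaw":0}]'>/dev/null; python3 st.py; python3 -m crank '[{"dx":0,"dy":-0.04,"dz":0,"yaw":0}]'>/dev/null; python3 st.py
python3 -m crank '[{"dx":0,"dy":0.04,"dz":0,"yaw":0}]'>/dev/null; python3 st.py; python3 -m crank '[{"dx":0,"dy":0.04,"dz":0,"yaw":0}]'>/dev/null; python3 st.py
python3 -m crank '[{"dx":0,"dy":-0.04,"dz":0,"yaw":0}]'>/dev/null; python3 st.py; python3 -m crank '[{"dx":0,"dy":-0.04,"dz":0,"yaw":0}]'>/dev/null; python3 st.py
python3 -m crank '[{"dx":0,"dy":0.04,"dz":0,"yaw":0}]'>/dev/null; python3 st.py; python3 -m crank '[{"dx":0,"dy":0.04,"dz":0,"yaw":0}]'>/dev/null; python3 st.py
python3 -m crank '[{"dx":0,"dy":-0.04,"dz":0,"yaw":0}]'>/dev/null; python3 st.py; python3 -m crank '[{"dx":0,"dy":-0.04,"dz":0,"yaw":0}]'>/dev/null; python3 st.py
echo hold; python3 -m crank '[{"dx":0,"dy":0,"dz":0,"yaw":0}]' >/dev/null; python3 st.py;python3 -m crank '[{"dx":0,"dy":0,"dz":0,"yaw":0}]' >/dev/null; python3 st.py;python3 -m crank '[{"dx":0,"dy":0,"dz":0,"yaw":0}]' >/dev/null; python3 st.py
python3 -c "
from h import *
st();go(.54,-.05,.17,-13);go(.415,-.331,.10,0,(.54,-.05,.17,-13))"
```

```text
t 22.20 z 0.122 w 0.0573 | Fx 0.18 Fy -0.13 Fz -2.90 | Tx -0.002 Ty 0.012 Tz -0.023
t 22.28 z 0.121 w 0.0575 | Fx 0.45 Fy 0.32 Fz -3.09 | Tx -0.000 Ty 0.027 Tz 0.027
t 22.37 z 0.121 w 0.0575 | Fx -0.60 Fy -0.23 Fz -3.17 | Tx -0.019 Ty 0.016 Tz -0.026
shake
t 22.45 z 0.122 w 0.0572 | Fx 1.48 Fy -0.87 Fz -1.68 | Tx 0.035 Ty 0.085 Tz 0.036
t 22.53 z 0.121 w 0.0574 | Fx -0.13 Fy 0.95 Fz -3.00 | Tx -0.082 Ty 0.011 Tz -0.024
t 22.62 z 0.109 w 0.0573 | Fx -10.48 Fy 18.31 Fz -13.52 | Tx -0.864 Ty -0.595 Tz -0.056
t 22.70 z 0.115 w 0.0572 | Fx 2.20 Fy -2.89 Fz -1.62 | Tx 0.240 Ty 0.122 Tz 0.014
t 22.78 z 0.119 w 0.0573 | Fx 5.81 Fy -6.51 Fz -0.43 | Tx 0.316 Ty 0.370 Tz 0.036
t 22.87 z 0.120 w 0.0576 | Fx 0.35 Fy 1.98 Fz -1.91 | Tx -0.159 Ty -0.012 Tz -0.019
t 22.95 z 0.107 w 0.0576 | Fx -11.10 Fy 18.95 Fz -14.21 | Tx -0.910 Ty -0.594 Tz -0.008
t 23.03 z 0.113 w 0.0571 | Fx 2.68 Fy -3.23 Fz -0.96 | Tx 0.232 Ty 0.179 Tz -0.003
t 23.12 z 0.119 w 0.0573 | Fx 5.91 Fy -6.50 Fz -0.21 | Tx 0.302 Ty 0.328 Tz 0.015
t 23.20 z 0.120 w 0.0574 | Fx 0.44 Fy 1.40 Fz -2.16 | Tx -0.068 Ty 0.050 Tz 0.003
t 23.28 z 0.107 w 0.0577 | Fx -9.89 Fy 18.39 Fz -13.06 | Tx -1.068 Ty -0.510 Tz 0.002
t 23.37 z 0.113 w 0.0574 | Fx 1.48 Fy -2.60 Fz -0.57 | Tx 0.286 Ty 0.141 Tz -0.067
hold
t 23.45 z 0.120 w 0.0574 | Fx 1.53 Fy -2.52 Fz -1.20 | Tx 0.194 Ty 0.096 Tz 0.033
t 23.53 z 0.121 w 0.0572 | Fx -0.49 Fy -0.22 Fz -2.02 | Tx 0.050 Ty 0.006 Tz -0.017
t 23.62 z 0.122 w 0.0577 | Fx -0.07 Fy 0.59 Fz -2.29 | Tx 0.015 Ty 0.001 Tz 0.040
t 23.62 p [0.4607 0.3796 0.1218] rpy [ 1.7992e+02  4.0000e-02 -2.6460e+01] F [-0.32 -0.5  -2.29] T [ 0.0132 -0.008   0.0399] w 0.0577
dx 0.2624 dy 0.3492 dz -0.0482 yaw -13.5 rows 10.5
dx -0.0586 dy 0.3019 dz 0.0700 yaw -13.0 rows 7.6
```

This shake repeats too (Fy 18.3, 19.0, 18.4), so case 2 is silent and case 3 is the rattler. Case 2 goes to the tray.

```bash
python3 -m crank '[{"dx":0.01,"dy":0.013,"dz":-0.012,"yaw":-0.5},{"dx":0.03,"dy":0.04,"dz":-0.03,"yaw":-1.5},{"dx":0.052,"dy":0.069,"dz":-0.045,"yaw":-2.5},{"dx":0.074,"dy":0.098,"dz":-0.048,"yaw":-4},{"dx":0.096,"dy":0.127,"dz":-0.048,"yaw":-5},{"dx":0.118,"dy":0.156,"dz":-0.048,"yaw":-6},{"dx":0.14,"dy":0.186,"dz":-0.048,"yaw":-7},{"dx":0.162,"dy":0.215,"dz":-0.048,"yaw":-8},{"dx":0.184,"dy":0.245,"dz":-0.048,"yaw":-9},{"dx":0.206,"dy":0.274,"dz":-0.048,"yaw":-10.5},{"dx":0.23,"dy":0.305,"dz":-0.048,"yaw":-12},{"dx":0.25,"dy":0.333,"dz":-0.048,"yaw":-13},{"dx":0.262,"dy":0.349,"dz":-0.048,"yaw":-13.5}]'; python3 -m crank '[{"dx":-0.007,"dy":0.035,"dz":0,"yaw":-1},{"dx":-0.014,"dy":0.07,"dz":0,"yaw":-3},{"dx":-0.02,"dy":0.105,"dz":0,"yaw":-5},{"dx":-0.027,"dy":0.14,"dz":0,"yaw":-7},{"dx":-0.034,"dy":0.175,"dz":0,"yaw":-9},{"dx":-0.041,"dy":0.21,"dz":0,"yaw":-10},{"dx":-0.048,"dy":0.245,"dz":0,"yaw":-11},{"dx":-0.054,"dy":0.275,"dz":0.01,"yaw":-12},{"dx":-0.058,"dy":0.295,"dz":0.02,"yaw":-13},{"dx":-0.0586,"dy":0.302,"dz":0.035,"yaw":-13},{"dx":-0.0586,"dy":0.302,"dz":0.04,"yaw":-13},{"dx":-0.0586,"dy":0.302,"dz":0.04,"yaw":-13}]';python3 -c "
from h import *
st();go(.415,-.331,.10,0);i=arm.camera_info('wrist');np.save('wi.npy',i,allow_pickle=True);snap('wrist','w14',s=1.5)"
```

```text
clock: 24.7
position: [0.5394, -0.054, 0.1709]
tool_rot: [3.14, -0.001, -0.228]
ft_force: [-0.1, 0.4, -2.6]
width: 0.0575
clock: 25.7
position: [0.4126, -0.3299, 0.1292]
tool_rot: [-3.138, 0.003, -0.002]
ft_force: [0.2, 1.3, -3.2]
width: 0.0573
t 25.7 p [ 0.4126 -0.3299  0.1292] rpy [-1.7981e+02  1.7000e-01 -1.1000e-01] F [ 0.24  1.28 -3.19] T [ 0.0665  0.0402 -0.0294] w 0.0573
dx 0.0024 dy 0.0011 dz 0.0292 yaw -0.1 rows 0.7
```

View pics/w14.png

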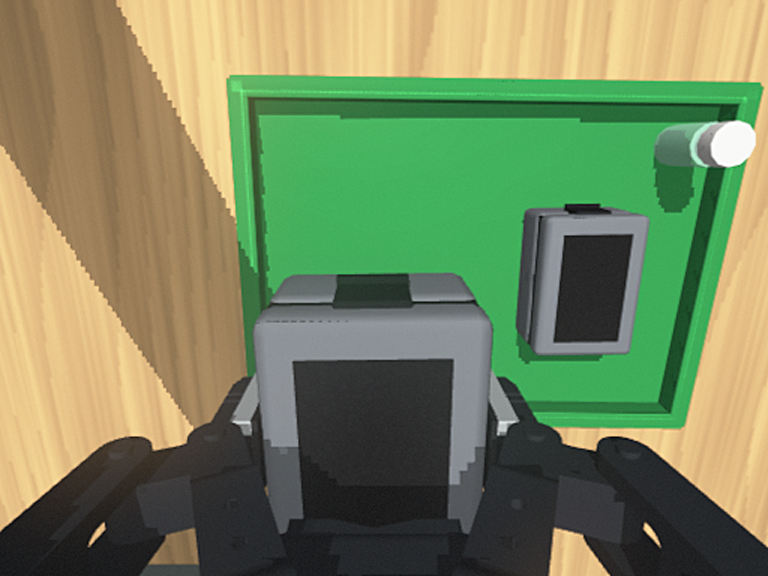

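```bash
python3 -m crank '[{"dx":0.001,"dy":0.001,"dz":0.03,"yaw":0},{"dx":0.001,"dy":0.001,"dz":0.065,"yaw":0},{"dx":0.001,"dy":0.001,"dz":0.1,"yaw":0},{"dx":0.001,"dy":0.001,"dz":0.125,"yaw":0},{"dx":0.001,"dy":0.001,"dz":0.142,"yaw":0},{"dx":0.001,"dy":0.001,"dz":0.15,"yaw":0},{"dx":0.001,"dy":0.001,"dz":0.154,"yaw":0},{"dx":0.001,"dy":0.001,"dz":0.156,"yaw":0},{"dx":0.001,"dy":0.001,"dz":0.1565,"yaw":0},{"dx":0.001,"dy":0.001,"dz":0.1565,"yaw":0}]'>/dev/null;python3 st.py; python3 -m crank '[{"dx":0,"dy":0,"dz":0.001,"yaw":0},{"dx":0,"dy":0,"dz":0.001,"yaw":0}]' >/dev/null; python3 st.py
```

```text
t 26.58 z -0.025 w 0.0576 | Fx -0.27 Fy 0.45 Fz -3.40 | Tx 0.074 Ty 0.003 Tz 0.010
t 26.75 z -0.026 w 0.0571 | Fx 0.60 Fy -0.20 Fz -2.16 | Tx 0.015 Ty -0.005 Tz -0.015
```

```bash
python3 -m crank '[{"dx":0,"dy":0,"dz":0.001,"yaw":0},{"dx":0,"dy":0,"dz":0.001,"yaw":0}]' >/dev/null; python3 st.py; python3 -m crank '[{"dx":0,"dy":0,"dz":0.001,"yaw":0},{"dx":0,"dy":0,"dz":0.001,"yaw":0}]' >/dev/null; python3 st.py
```

```text
t 26.92 z -0.027 w 0.0574 | Fx 0.33 Fy -0.32 Fz 1.25 | Tx 0.099 Ty 0.080 Tz 0.014
t 27.08 z -0.027 w 0.0573 | Fx -2.60 Fy -0.97 Fz 11.17 | Tx 0.483 Ty -0.366 Tz 0.022
```

```bash
python3 -m crank '[{"dx":0,"dy":0,"dz":-0.001,"yaw":0},{"dx":0,"dy":0,"dz":-0.001,"yaw":0}]'>/dev/null; python3 st.py;  python3 -m crank '[{"dx":0,"dy":0,"dz":0,"yaw":0},{"dx":0,"dy":0,"dz":0,"yaw":0},{"dx":0,"dy":0,"dz":0,"yaw":0},{"dx":0,"dy":0,"dz":0,"yaw":0},{"dx":0,"dy":0,"dz":0,"yaw":0},{"dx":0,"dy":0,"dz":-0.02,"yaw":0},{"dx":0,"dy":0,"dz":-0.06,"yaw":0},{"dx":0,"dy":0,"dz":-0.1,"yaw":0},{"dx":0,"dy":0,"dz":-0.14,"yaw":0},{"dx":0,"dy":0,"dz":-0.18,"yaw":0},{"dx":0,"dy":0,"dz":-0.2,"yaw":0},{"dx":0,"dy":0,"dz":-0.2,"yaw":0},{"dx":0,"dy":0,"dz":-0.2,"yaw":0}]' 0.0854; python3 -c "
from h import *
st();snap('wrist','w15',s=1.5);go(.49,-.05,.17,-14);go(.472,.2265,.15,-27.5,(.49,-.05,.17,-14))"
```

```text
t 27.25 z -0.027 w 0.0575 | Fx -1.12 Fy -0.15 Fz 4.69 | Tx 0.355 Ty -0.201 Tz -0.003
clock: 28.33
position: [0.4162, -0.3325, 0.1737]
tool_rot: [3.139, -0.003, 0.0]
ft_force: [-0.1, 0.9, 0.8]
width: 0.0855
t 28.33 p [ 0.4162 -0.3325  0.1737] rpy [ 1.7985e+02 -1.6000e-01  1.0000e-02] F [-0.15  0.94  0.81] T [-0.0341 -0.0104  0.0472] w 0.0855
dx 0.0749 dy -0.2816 dz 0.0020 yaw 14.0 rows 7.0
dx -0.0844 dy -0.2639 dz 0.0200 yaw 13.5 rows 6.7
```

View pics/w15.png

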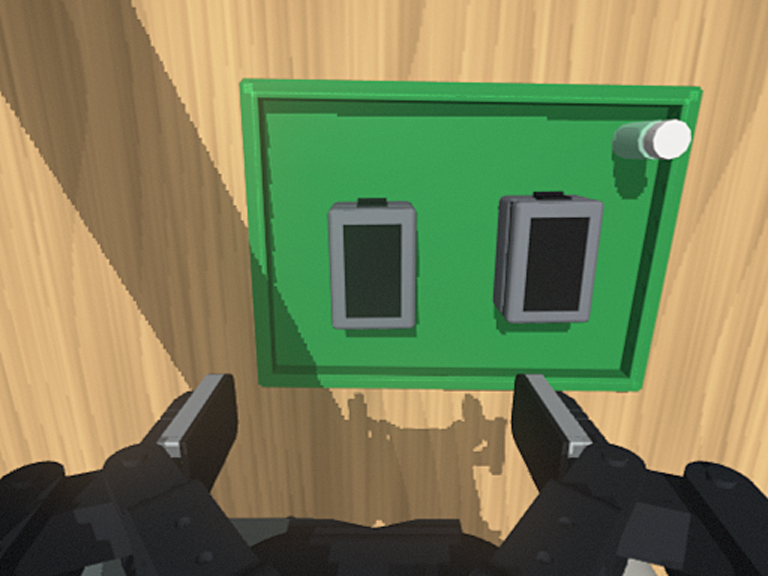

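Both silent cases stand in the tray, lid up, at about (372,265) and (550,258), and the vial hasn't moved. Now to case 3.

```bash
python3 -m crank '[{"dx":0.075,"dy":-0.282,"dz":0.002,"yaw":14},{"dx":0.075,"dy":-0.282,"dz":0.002,"yaw":14},{"dx":0.075,"dy":-0.282,"dz":0.002,"yaw":14},{"dx":0.075,"dy":-0.282,"dz":0.002,"yaw":14},{"dx":0.075,"dy":-0.282,"dz":0.002,"yaw":14},{"dx":0.075,"dy":-0.282,"dz":0.002,"yaw":14},{"dx":0.075,"dy":-0.282,"dz":0.002,"yaw":14},{"dx":0.075,"dy":-0.282,"dz":0.002,"yaw":14}]'; python3 -m crank '[{"dx":-0.084,"dy":-0.264,"dz":0.02,"yaw":13.5},{"dx":-0.084,"dy":-0.264,"dz":0.02,"yaw":13.5},{"dx":-0.084,"dy":-0.264,"dz":0.02,"yaw":13.5},{"dx":-0.084,"dy":-0.264,"dz":0.02,"yaw":13.5},{"dx":-0.084,"dy":-0.264,"dz":0.02,"yaw":13.5},{"dx":-0.084,"dy":-0.264,"dz":0.02,"yaw":13.5},{"dx":-0.084,"dy":-0.264,"dz":0.02,"yaw":13.5},{"dx":-0.084,"dy":-0.264,"dz":0.02,"yaw":13.5},{"dx":-0.084,"dy":-0.264,"dz":0.02,"yaw":13.5},{"dx":-0.084,"dy":-0.264,"dz":0.02,"yaw":13.5},{"dx":-0.084,"dy":-0.264,"dz":0.02,"yaw":13.5}]';python3 -c "
from h import *
st();i=arm.camera_info('wrist');np.save('wi.npy',i,allow_pickle=True);snap('wrist','w16',s=1.5)"
```

```text
clock: 29.05
position: [0.4897, -0.0437, 0.1679]
tool_rot: [-3.138, 0.005, -0.24]
ft_force: [0.3, 0.3, 0.5]
width: 0.0854
clock: 29.97
position: [0.4721, 0.225, 0.1492]
tool_rot: [3.139, 0.001, -0.481]
ft_force: [-0.2, -0.6, 0.1]
width: 0.0855
t 29.97 p [0.4721 0.225  0.1492] rpy [ 1.7986e+02  7.0000e-02 -2.7560e+01] F [-0.2  -0.55  0.14] T [-0.0102 -0.0487  0.0152] w 0.0855
```

View pics/w16.png

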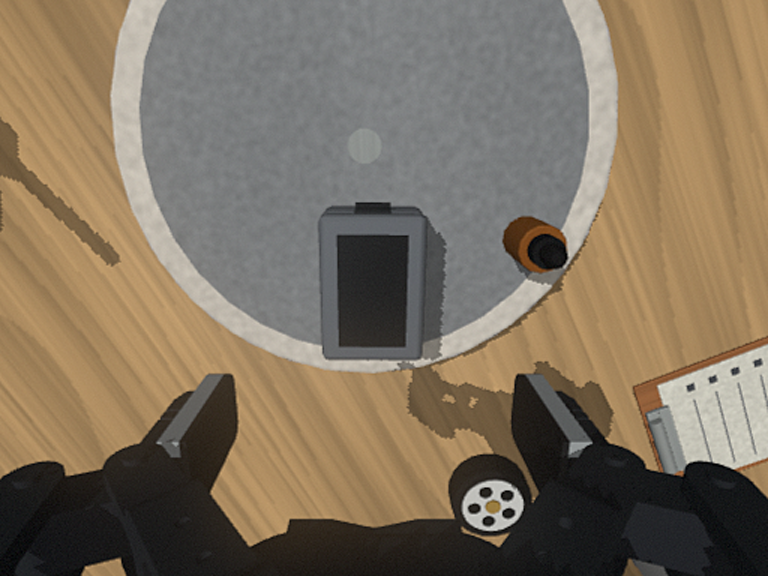

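Case 3 hasn't moved and is centred between the fingers at about (372,285). Descend and grip.

```bash
python3 -m crank '[{"dx":0,"dy":-0.001,"dz":0.04,"yaw":0},{"dx":0,"dy":-0.001,"dz":0.08,"yaw":0},{"dx":0,"dy":-0.001,"dz":0.11,"yaw":0},{"dx":0,"dy":-0.001,"dz":0.135,"yaw":0},{"dx":0,"dy":-0.001,"dz":0.147,"yaw":0},{"dx":0,"dy":-0.001,"dz":0.147,"yaw":0},{"dx":0,"dy":-0.001,"dz":0.147,"yaw":0}]' ; python3 -m crank '[{"dx":0,"dy":0,"dz":0,"yaw":0},{"dx":0,"dy":0,"dz":0,"yaw":0},{"dx":0,"dy":0,"dz":0,"yaw":0},{"dx":0,"dy":0,"dz":0,"yaw":0},{"dx":0,"dy":0,"dz":0,"yaw":0},{"dx":0,"dy":0,"dz":0,"yaw":0}]' 0.04; python3 -m crank '[{"dx":0,"dy":0,"dz":-0.008,"yaw":0},{"dx":0,"dy":0,"dz":-0.025,"yaw":0},{"dx":0,"dy":0,"dz":-0.05,"yaw":0},{"dx":0,"dy":0,"dz":-0.08,"yaw":0},{"dx":0,"dy":0,"dz":-0.11,"yaw":0},{"dx":0,"dy":0,"dz":-0.14,"yaw":0},{"dx":0,"dy":0,"dz":-0.16,"yaw":0},{"dx":0,"dy":0,"dz":-0.17,"yaw":0},{"dx":0,"dy":0,"dz":-0.17,"yaw":0},{"dx":0,"dy":0,"dz":-0.17,"yaw":0}]' ; python3 st.py
python3 -m crank '[{"dx":0,"dy":0.04,"dz":0,"yaw":0}]'>/dev/null; python3 st.py; python3 -m crank '[{"dx":0,"dy":0.04,"dz":0,"yaw":0}]'>/dev/null; python3 st.py
python3 -m crank '[{"dx":0,"dy":-0.04,"dz":0,"yaw":0}]'>/dev/null; python3 st.py; python3 -m crank '[{"dx":0,"dy":-0.04,"dz":0,"yaw":0}]'>/dev/null; python3 st.py
python3 -m crank '[{"dx":0,"dy":0.04,"dz":0,"yaw":0}]'>/dev/null; python3 st.py; python3 -m crank '[{"dx":0,"dy":0.04,"dz":0,"yaw":0}]'>/dev/null; python3 st.py
python3 -m crank '[{"dx":0,"dy":-0.04,"dz":0,"yaw":0}]'>/dev/null; python3 st.py; python3 -m crank '[{"dx":0,"dy":-0.04,"dz":0,"yaw":0}]'>/dev/null; python3 st.py
echo hold; python3 -m crank '[{"dx":0,"dy":0,"dz":0,"yaw":0}]' >/dev/null; python3 st.py;python3 -m crank '[{"dx":0,"dy":0,"dz":0,"yaw":0}]' >/dev/null; python3 st.py
python3 -c "
from h import *
st();go(.672,-.02,.17,-3)"
```

```text
clock: 30.6
position: [0.4731, 0.226, 0.0028]
tool_rot: [3.14, 0.001, -0.482]
ft_force: [0.1, 0.6, 0.1]
width: 0.0853
clock: 31.1
position: [0.4746, 0.2277, 0.0049]
tool_rot: [-3.139, -0.003, -0.48]
ft_force: [1.1, -1.6, 6.7]
width: 0.0572
clock: 31.93
position: [0.4727, 0.2273, 0.173]
tool_rot: [3.141, 0.0, -0.48]
ft_force: [-0.5, 0.2, -2.4]
width: 0.0573
t 31.93 z 0.173 w 0.0573 | Fx -0.55 Fy 0.08 Fz -2.41 | Tx -0.024 Ty -0.045 Tz 0.024
t 32.02 z 0.172 w 0.0571 | Fx 1.32 Fy -7.44 Fz -2.69 | Tx 0.958 Ty 0.106 Tz 0.023
t 32.10 z 0.171 w 0.0574 | Fx 0.27 Fy 0.87 Fz -3.10 | Tx -0.113 Ty 0.064 Tz -0.005
t 32.18 z 0.164 w 0.0572 | Fx -1.95 Fy 17.84 Fz -3.65 | Tx -1.310 Ty -0.108 Tz 0.026
t 32.27 z 0.168 w 0.0572 | Fx 1.59 Fy -2.33 Fz -2.09 | Tx 0.191 Ty 0.063 Tz 0.002
t 32.35 z 0.169 w 0.0574 | Fx 3.12 Fy 0.28 Fz 0.26 | Tx -0.097 Ty 0.096 Tz 0.066
t 32.43 z 0.169 w 0.0574 | Fx 0.29 Fy 2.71 Fz -2.98 | Tx -0.128 Ty 0.034 Tz 0.064
t 32.52 z 0.163 w 0.0572 | Fx -2.67 Fy 7.58 Fz -6.13 | Tx -0.556 Ty -0.136 Tz 0.050
t 32.60 z 0.168 w 0.0570 | Fx 2.41 Fy -2.06 Fz -1.82 | Tx 0.170 Ty 0.081 Tz 0.009
hold
t 32.68 z 0.171 w 0.0575 | Fx 1.46 Fy -1.91 Fz -2.86 | Tx 0.039 Ty 0.109 Tz -0.033
t 32.77 z 0.171 w 0.0573 | Fx -0.24 Fy 0.14 Fz -3.32 | Tx -0.117 Ty -0.022 Tz -0.034
t 32.77 p [0.4733 0.2283 0.1708] rpy [ 1.7989e+02  1.4000e-01 -2.7440e+01] F [-0.28 -0.01 -3.32] T [-0.094   0.0738 -0.0343] w 0.0573
dx 0.2907 dy 0.1288 dz 0.0008 yaw -24.4 rows 7.6
```

The irregular knocks are back (Fy 17.8, then 7.6 at the same phase), so case 3 is confirmed as the rattler. Moving it out over the large clipboard.

```bash
python3 -m crank '[{"dx":0.01,"dy":0.004,"dz":0,"yaw":-1},{"dx":0.03,"dy":0.013,"dz":0,"yaw":-3},{"dx":0.055,"dy":0.024,"dz":0,"yaw":-5},{"dx":0.08,"dy":0.035,"dz":0,"yaw":-7},{"dx":0.105,"dy":0.047,"dz":0,"yaw":-9},{"dx":0.13,"dy":0.058,"dz":0,"yaw":-11},{"dx":0.155,"dy":0.069,"dz":0,"yaw":-13},{"dx":0.18,"dy":0.08,"dz":0,"yaw":-15},{"dx":0.205,"dy":0.091,"dz":0,"yaw":-17},{"dx":0.23,"dy":0.102,"dz":0,"yaw":-19},{"dx":0.25,"dy":0.111,"dz":0,"yaw":-21},{"dx":0.268,"dy":0.119,"dz":0,"yaw":-22.5},{"dx":0.28,"dy":0.124,"dz":0,"yaw":-23.5},{"dx":0.287,"dy":0.127,"dz":0,"yaw":-24},{"dx":0.291,"dy":0.129,"dz":0,"yaw":-24},{"dx":0.291,"dy":0.129,"dz":0,"yaw":-24},{"dx":0.291,"dy":0.129,"dz":0,"yaw":-24},{"dx":0.291,"dy":0.129,"dz":0,"yaw":-24},{"dx":0.291,"dy":0.129,"dz":0,"yaw":-24},{"dx":0.291,"dy":0.129,"dz":0,"yaw":-24}]';python3 -c "
from h import *
st();snap('wrist','w17',s=1.5);snap('scene','s17',s=1.5);snap('top','t17',s=1.5)"
```

```text
clock: 34.43
position: [0.6714, -0.0205, 0.1735]
tool_rot: [-3.141, -0.0, -0.06]
ft_force: [-0.3, 0.4, -2.7]
width: 0.0573
t 34.43 p [ 0.6714 -0.0205  0.1735] rpy [-179.99   -0.     -3.45] F [-0.3   0.43 -2.73] T [0.0209 0.0097 0.0406] w 0.0573
```

View pics/s17.png

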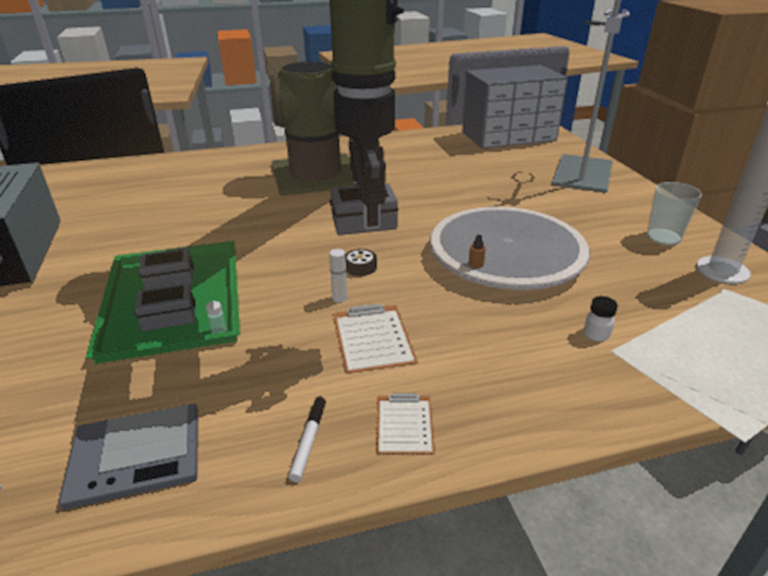

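View pics/t17.png

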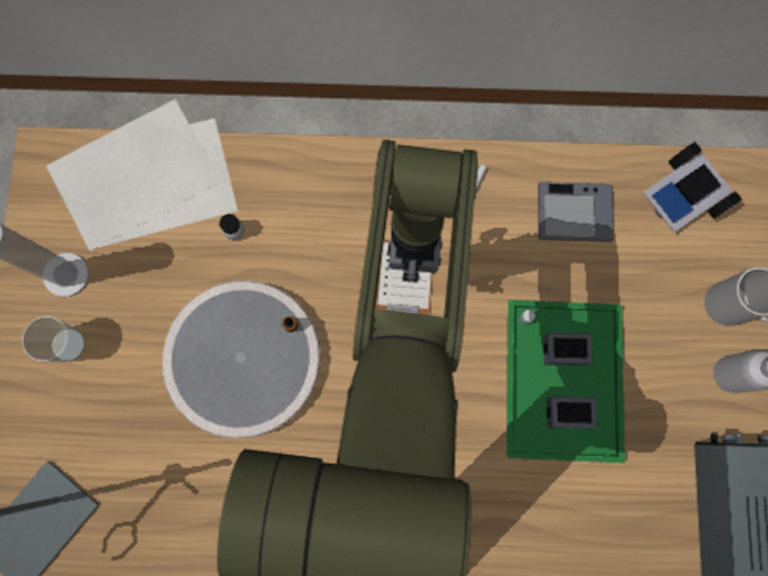

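View pics/w17.png

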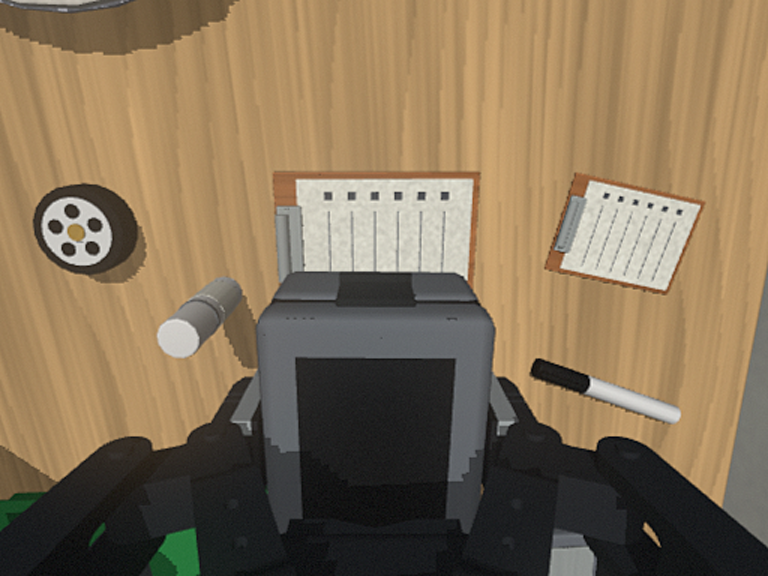

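```bash
python3 -c "
from h import *
i=arm.camera_info('scene')
yw=np.radians(-3.45);tx=np.array([np.cos(yw),np.sin(yw),0]);ty=np.array([np.sin(yw),-np.cos(yw),0])
for z in(.165,.185,.205,.225,.25):print(z,[(np.array(w2p(i,np.array([.6714,-.0205,z])+.029*tx+b*ty))*1.5).round() for b in(.042,-.042)])
im=cv2.imread('pics/s17_raw.png')[110:170,200:290];cv2.imwrite('pics/z.png',cv2.resize(im,None,fx=8,fy=8,interpolation=cv2.INTER_CUBIC))
j=np.array(0);st()
i=arm.camera_info('wrist')
for x,y in((273,172),(480,172)):print(p2w(i,x/1.5,y/1.5,.003).round(4))
"
```

```text
0.165 [array([341., 261.]), array([400., 254.])]
0.185 [array([340., 248.]), array([401., 241.])]
0.205 [array([339., 235.]), array([401., 229.])]
0.225 [array([338., 222.]), array([401., 215.])]
0.25 [array([337., 204.]), array([401., 198.])]
t 34.58 p [ 0.6717 -0.0209  0.1735] rpy [-1.80e+02 -1.00e-02 -3.47e+00] F [-0.41 -0.2  -2.44] T [ 0.0276 -0.0129 -0.0164] w 0.0571
[0.6032 0.0417 0.003 ]
[0.7523 0.0327 0.003 ]
```

View pics/z.png

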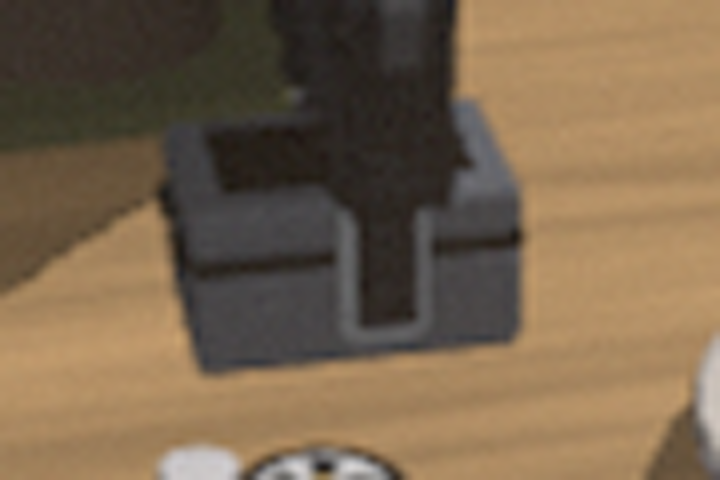

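```bash
python3 -c "
from h import *
print(abs(arm.get_state()['joint_vel']).max());st();arm.sign_off()"
```

```text
0.004100176388293407
t 34.58 p [ 0.6717 -0.0209  0.1735] rpy [-1.80e+02 -1.00e-02 -3.47e+00] F [-0.41 -0.2  -2.44] T [ 0.0276 -0.0129 -0.0164] w 0.0571
the job is handed in; nothing more can be done
```

The case nearest the robot on its right, by the dropper, is the rattler, and I handed the job in at 34.6 s with the arm still holding it over the larger clipboard. I lifted and shook all three. The other two repeated the same force pattern on every shake. The rattler's knocks were irregular both times I shook it, and I stood it back on the disc between the two shakes.

**Tray:** both silent cases stand flat and lid up, clear of each other and of the vial. I lowered each one until it touched the floor before letting go.

**Rattler:** the last check showed it level, with its underside at about z = 0.205 m (20 cm above the board) and within about 7 mm of the board's centre. The grip was steady at 57 mm and the arm was at rest.

**Everything else:** the dropper still stands on the disc, and the wheel, glue stick and vial look unmoved.

**What disagreed:** the real fingertips sit about 40 mm behind the reported tool point. Because of that my first grip closed just above the lid, touching nothing firmly. I corrected the heights from the camera views and by contact force.

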